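# Unclip the gearbox control box and pull its relay

### The arm

A 6-joint arm with a two-finger parallel gripper is mounted at the origin on the work surface. World frame = base frame: x ahead of the robot, y to its left, z up, the work surface at z = 0. Lengths are in m, angles in rad, forces in N, time in s.
With the tool pointing down it reaches from about 0.35 to 0.775 m from the base axis. Payload 7.3 kg.
Tool frame: the origin (TCP) lies at the very end of the fingers, on their centre line; the grasp point (between the pads) lies 19 mm behind it; x points along the fingers, y is the direction in which the jaws open and shut, and the axes are right-handed (so a half turn about x gives the same grasp; the last joint's range is limited). The gripper opens to 92 mm and grips with 3 to 60 N. Pads are 19 mm wide; open, the fingers measure 130 mm over their backs; the gripper's body (75 mm by 190 mm) begins 47 mm behind the grasp point.
Start: joints at [1.197, 0.342, 1.524, -0, 1.275, -0.146], TCP at [0.119, 0.511, 0.227] pointing down, gripper open.
Joint ranges: [-2.53, 2.53], [-0.77, 2.02], [0.04, 2.7], [-1, 4.14], [0.28, 2.66], [-3.11, 3.11]. Speed limits (rad/s): [2.57, 2.57, 3.14, 3.14, 3.14, 3.14].

### API

Orientations are given as [roll, pitch, yaw] about the fixed x, y, z axes, in that order (R = Rz(yaw) Ry(pitch) Rx(roll)).
In Python, from cell import robot gives the robot as it stands.
- The arm moves only by the tool play_rows, never from a script. Its argument "moves" is a list that holds one entry, the list of rows, each a list of 5 numbers: the shift along the tool's x, y, z in m, then the turn about the tool's x in degrees, then the opening, from -1 (shut) to 1 (fully open), so that 0 is half open. A call has exactly 10 rows; each row shifts and turns the pose as measured when the row begins, along the tool's axes as they then stand; what a row does not reach is not made up. A row lasts 1/10 s, in which the tool goes at most 50 mm and 8.59 degrees, less where a joint would pass 70% of its speed; a pose out of reach is approached as far as the arm can. A call with a gripper value outside its range is refused whole. The fingers move at their own pace and stop on an object; "grip_force" is the grip in N (left out, the last holds). Time passes only in rows, so rows that do not move let the fingers close, or fill a call up. It gives the time, the measured TCP pose, the force and the opening at its end, in the units of the state.
- robot.observe(): the state, without advancing time (a new reading comes with each control period).
- robot.read_camera(name): name is "scene" or "top"; returns the picture (420x560x3 uint8, red, green, blue); there is no depth.
- robot.get_calibration(name): a dict with "mtx" (3x3 intrinsics, pixels), "view" (4x4, takes a point from world to camera coordinates). Camera axes: x right, y up, looking along -z (the intrinsics and any distortion apply to the point x, -y, -z); pixel columns grow to the right and rows downward; lengths in m; the calibration is good to about 2 mm. A picture is of the moment at which its call begins. get_calibration takes no time and is no camera call.
- robot.hand_in(): hands the job in, once; it reports no verdict.
Trained networks look in the newest picture that a camera, given by its name, has taken for a name from the list of things; names that differ only in an ending like _2 or _b are one class to them, and where a whole thing is asked for, a point or a joint stands for the part that bears it (a point fixed in the world has none). Each returns a list of dicts, best first, with "score" (0 to 1); they miss things now and then, are a little off and sometimes report something else, mostly with a low value. They report only what shows in the picture. A call takes as long as a camera call. They do not tell look-alikes from the thing itself.
- robot.spot_in(camera, label): "point" ([column, row] in pixels, amid what is visible of it).
The state is a dict: "time": time; "qpos": joint angles; "qvel": joint speeds; "joint_efforts": joint torques, N m; "tool_pos": TCP position; "tool_rot": TCP orientation; "contact_force": force on the tool from outside, world axes, zero at the start; "torque": the same for the moment, N m; "opening": finger opening in m.
Only numpy, scipy, OpenCV 4.12 (cv2) and the standard library are available. Lean on these libraries where they do the work, as an engineer would, in place of code of your own. Each camera call takes 0.05 s, during which the arm holds its last target.

### The job

Pull the relay from the control box on the gearbox: press in the snap tab of its cover and, with the tab held in, tip the cover up and off its rear lugs without forcing it, and stand the cover rim down on the rubber mat. Then take the plug-in relay out of its socket and lay it in the round parts dish. Set both down without dropping them and leave the other things on the bench alone.

Things in the scene. Friction and masses are not known exactly. Their poses are not given: they have to be found in the camera images.
- box_seat (a point): control box: a black plastic base plate, 78 x 128 mm, fixed on the flank of the aluminium gearbox, which slopes 30 degrees and faces the robot. Point: centre of the plate's upper face. Axes: x up the slope, away from the robot; y to the left along the gearbox; z square out of the slope (30 degrees from vertical, leaning to the robot). Only the keepers stand up beside it in x; a plug stub at its +y end.
- latch_bar (a point): middle of the upper edge of the latch keeper, a bar 44 mm wide on the plate's down-slope edge, 12.5 mm above the plate; the tab's barb hooks under it. Axes as box_seat. Fingertips beside the cover must stay above its height.
- lug_pivot (a point): line (along y of box_seat through this point, 5 mm above the plate) about which the cover tips: under two keeper loops, 11.5 mm high, on the up-slope edge, which hold the two fixed 8 mm lugs of the cover (at y +-30 mm). With the tab held in, tip the tab side up 20 to 30 degrees about this line, then draw the cover 10 to 12 mm back, square to the line and along its tipped rim plane, to unhook. A straight pull leaves the lugs hooked.
- cover_center (a point): grey plastic cover of the control box: shell 56 (x) x 110 (y) x 60 mm, open below, 0.1 kg. Point: its middle, 30 mm above its rim; axes as box_seat while it is on (30 mm along z from box_seat, 2 mm play in x). Snap tab in the middle of its down-slope (-x) wall; its up-slope wall is flat, 28 mm from the point. Pinch along x over thumb pad and up-slope wall: 63 mm wide, 57.5 mm with the tab fully in.
- thumb_pad (a point): middle of the face of the ribbed thumb pad on the snap tab, 24 mm wide (y), 10 mm high, 7 mm proud of the cover's down-slope wall, 35 mm down-slope of cover_center; axes as the cover's. It is to be pressed towards +x, up the slope. Pinching it against the opposite wall, aim within 2 mm of the middle of the pinch, or the tab will not go in far enough.
- snap_tab (a joint): the snap tab, rooted near the cover's roof (24 mm above cover_center): 0 rad = relaxed, latched; 0.22 rad = pressed fully in (thumb pad 5.5 mm in). It clears the latch keeper at 0.13 rad or less; springy: 6 N on the thumb pad to clear, 9 N fully in. Press before lifting: pulling first makes its barb bind. Off its box the cover can be gripped or let go with the tab in any state.
- relay_center (a point): plug-in relay under the cover: black block 16 (x) x 24 (y) x 26 mm with four 5 mm blades below, 35 g; the point is the middle of the block; axes as box_seat while plugged in. It sits loosely (1 mm play, no click) in a socket 22 x 30 mm whose walls stand 12 mm above the plate: the upper 20 mm of the block are free, its top is 32 mm above the plate. Nothing else on the plate stands higher than 13 mm.
- relay_socket (a point): where relay_center is while the relay is plugged in: in the frame of box_seat x 0, y +30, z +19 mm; axes as box_seat
- mat_top (a point): centre of the upper face of the black ribbed rubber mat lying on the bench to one side, 160 (x) x 190 (y) x 4 mm, fixed; axes x, y along its sides, z up. Mat and dish can change sides.
- dish_floor (a point): centre of the inner floor (4 mm above the bench) of the round steel parts dish, held to the bench by its magnet; inner radius 62 mm at the floor and 73 mm at the rim, rim 26 mm above the bench
- gearbox: aluminium gearbox case, about 230 x 450 x 200 mm with its shaft ends, fixed on wooden packers; origin on the bench under the middle of the control box; axes x away from the robot, y left, z up. Its flat top is 163 mm, the control box about 125 mm above the bench
- spanner: flat open/ring spanner, 200 mm long, 8 mm high, lying in front of the gearbox; origin at its middle
- socket: steel drive socket standing upright, 38 mm diameter, 44 mm high, in front of the gearbox; origin at its foot
- bearing: steel bearing ring lying flat, 84 mm outside, 48 mm hole, 22 mm high; origin at the centre of its underside
- hammer: hammer with wooden handle, 300 mm, lying along x; origin under its middle
- synchro_ring: brass synchro ring lying flat, 68 mm outside, 14 mm high; origin at the centre of its underside
Mind the look-alikes: they are no part of the job. What is shaped like the part that bears dish_floor but red is not meant.

How it is judged:
By the outcome, as a careful person would: the job done as asked, in the order asked, and still so for the second after the job is handed in, with the robot touching nothing.
It also fails if it takes over 53 s, if anything falls off the work surface, if the arm or the gripper's body presses on something with over 40 N, if the wrist force passes 120 N, or if a joint passes its speed limit or range.

## Working session

There is one attempt and no reset: what is moved stays moved. The work goes in short steps, Python scripts to look and compute and a tool call to move; the robot and the scene stay as the last step left them, time stands still between calls to the robot, and variables do not carry over. Pictures are saved under pics/ and viewed, and the job is handed in when it is done.

Besides the shell and the picture viewer there is one more tool, called after ">>>" in YAML: its name, and indented under it one key for each argument. play_rows: Moves the arm, as the interface text tells. Its arguments: {"type":"object","properties":{"moves":{"type":"array"},"grip_force":{"type":"number"}},"required":["moves"]}

```bash
ls; mkdir -p pics
python3 - <<'E'
from cell import robot
import cv2
for n in("scene","top"):
    im=robot.read_camera(n); cv2.imwrite(f"pics/{n}0.png",im[:,:,::-1])
    c=robot.get_calibration(n); print(n,c)
    for l in("cover_center","thumb_pad","dish_floor","mat_top","latch_bar","box_seat","lug_pivot"):
        try: print(l,robot.spot_in(n,l))
        except Exception as e: print(l,e)
print(robot.observe())
E
```

```text
pics
scene {'mtx': array([[424.68796675,   0.        , 281.23618707],
       [  0.        , 424.68796675, 206.77410982],
       [  0.        ,   0.        ,   1.        ]]), 'view': array([[-0.56119953,  0.82759373, -0.01198789,  0.2630578 ],
       [-0.70279887, -0.46882459,  0.53504883,  0.25878185],
       [ 0.43718284,  0.30869422,  0.84473608, -1.43691094],
       [ 0.        ,  0.        ,  0.        ,  1.        ]])}
cover_center [{'point': [249.8, 233.4], 'score': 0.68}]
thumb_pad []
dish_floor [{'point': [209.9, 165.2], 'score': 0.95}, {'point': [154.1, 154.7], 'score': 0.69}, {'point': [207.3, 113.5], 'score': 0.67}]
mat_top [{'point': [396.0, 269.2], 'score': 0.71}]
latch_bar [{'point': [249.4, 253.7], 'score': 0.68}]
box_seat [{'point': [242.7, 251.4], 'score': 0.75}, {'point': [223.5, 270.9], 'score': 0.52}]
lug_pivot [{'point': [242.6, 255.1], 'score': 0.81}]
top {'mtx': array([[394.93225809,   0.        , 281.31996252],
       [  0.        , 394.93225809, 212.39098872],
       [  0.        ,   0.        ,   1.        ]]), 'view': array([[ 1.57280577e-02, -9.99876020e-0
[... 705 characters left out ...]
}]
lug_pivot [{'point': [280.9, 163.5], 'score': 0.54}]
{'time': 0.8, 'qpos': array([ 1.19699753e+00,  3.42029491e-01,  1.52404871e+00,  3.15560853e-05,
        1.27542260e+00, -1.45995599e-01]), 'qvel': array([ 0.00082912, -0.00012465,  0.00148904,  0.00119228, -0.00073362,
       -0.00030152]), 'joint_efforts': array([ 6.05729529e-04, -4.31109846e+01, -2.44464022e+01,  7.19042472e-02,
        4.82771150e-02,  5.97856570e-06]), 'tool_pos': array([0.11854535, 0.51147944, 0.22674312]), 'tool_rot': array([1.74236474, 1.57069964, 1.51455236]), 'contact_force': array([-0.95224078, -0.66055728,  0.12385026]), 'torque': array([ 0.00880879, -0.04447636,  0.02482589]), 'opening': 0.0916675717474818}
```

View pics/scene0.png

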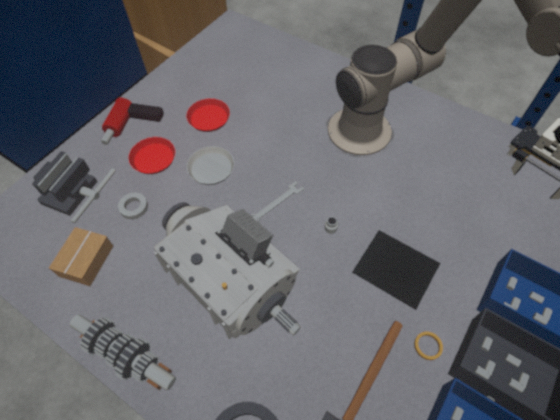

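View pics/top0.png

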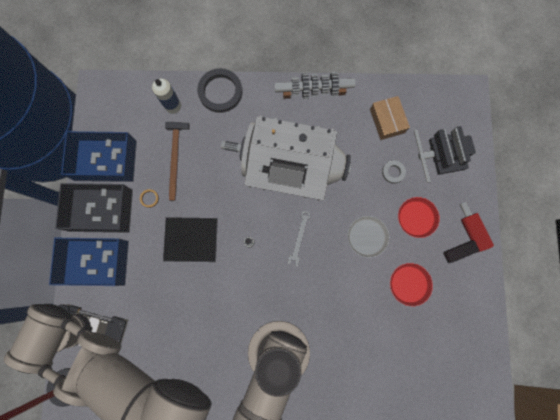

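Run:
```python
import cv2
a=cv2.imread("pics/scene0.png")[190:300,180:320]; b=cv2.imread("pics/top0.png")[110:230,210:350]
cv2.imwrite("pics/c1.png",cv2.resize(a,None,fx=5.5,fy=5.4,interpolation=cv2.INTER_CUBIC))
cv2.imwrite("pics/c2.png",cv2.resize(b,None,fx=5,fy=5,interpolation=cv2.INTER_CUBIC))
```

```text
(no output)
```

View pics/c1.png

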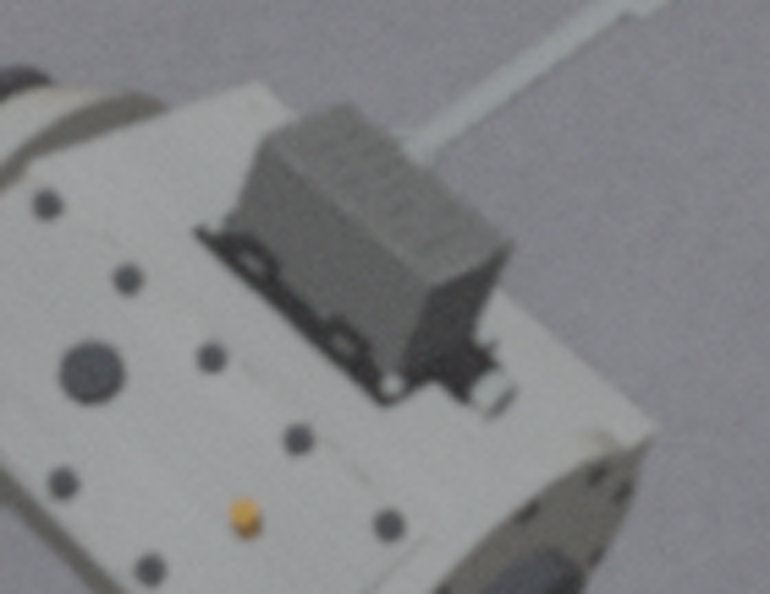

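View pics/c2.png

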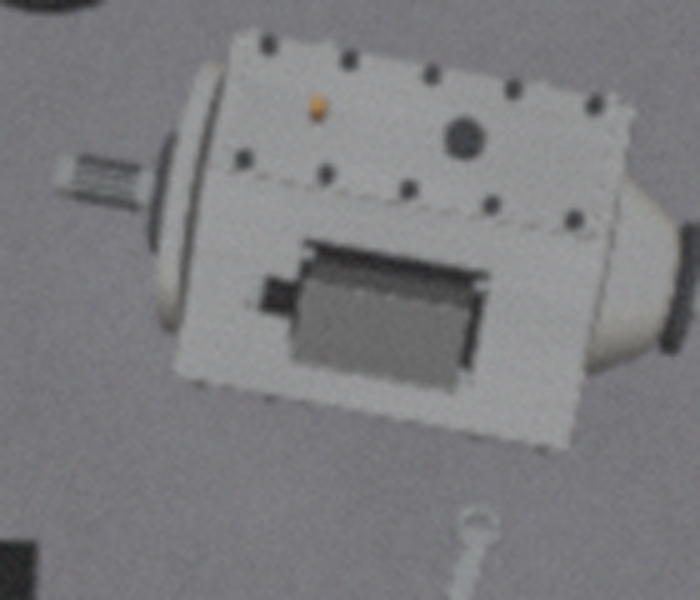

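The top view shows the cover at (286,176), a mat candidate at (190,240), a steel dish at (368,237) and red look-alikes at (418,217) and (411,285). The steel one is the dish. The plug stub at (264,169) marks +y. Next I'll fit the box pose with a box model in both pictures.

```bash
cat > fit.py <<'E'
import numpy as np, cv2, pickle, os
from scipy.optimize import minimize, least_squares
from scipy.spatial.transform import Rotation as Ro
from cell import robot
cal={n:robot.get_calibration(n) for n in("scene","top")}
def proj(n,P):
    c=cal[n]; P=np.atleast_2d(P); q=P@c["view"][:3,:3].T+c["view"][:3,3]
    q=q*[1,-1,-1]; h=q@c["mtx"].T; return h[:,:2]/h[:,2:]
def campos(n): V=cal[n]["view"]; return -V[:3,:3].T@V[:3,3]
def ray(n,uv,z):
    c=cal[n]; d=np.linalg.solve(c["mtx"],[uv[0],uv[1],1])*[1,-1,-1]; d=c["view"][:3,:3].T@d; o=campos(n)
    return o+d*(z-o[2])/d[2]
def boxR(yaw): # x up slope, away
    return Ro.from_euler("z",yaw).as_matrix()@Ro.from_euler("y",-np.pi/6).as_matrix()
def imgs(k=4):
    if os.path.exists("im.pkl"): return pickle.load(open("im.pkl","rb"))
    d={n:np.mean([robot.read_camera(n).astype(float) for _ in range(k)],0) for n in cal}
    pickle.dump(d,open("im.pkl","wb")); return d
E
cat > f2.py <<'E'
from fit import *
I=imgs()
S=8
win={"scene":(205,195,285,275),"top":(260,145,312,195)}
def faces(p):
    o=np.array(p[:3]);R=boxR(p[3])
    W=lambda L:o+np.array(L)@R.T
    pl=W([[-.039,-.064,0],[.039,-.064,0],[.039,.064,0],[-.039,.064,0]])
    a,b,h=.028,.055,.06
    F={}
    F["plate"]=(pl,R[:,2])
    F["roof"]=(W([[-a,-b,h],[a,-b,h],[a,b,h],[-a,b,h]]),R[:,2])
    F["rear"]=(W([[a,-b,0],[a,b,0],[a,b,h],[a,-b,h]]),R[:,0])
    F["front"]=(W([[-a,-b,0],[-a,b,0],[-a,b,h],[-a,-b,h]]),-R[:,0])
    F["l"]=(W([[-a,b,0],[a,b,0],[a,b,h],[-a,b,h]]),R[:,1])
    F["r"]=(W([[-a,-b,0],[a,-b,0],[a,-b,h],[-a,-b,h]]),-R[:,1])
    return F
def lab(n,p):
    x0,y0,x1,y1=win[n]; L=np.zeros(((y1-y0)*S,(x1-x0)*S),np.uint8)
    for i,(k,(P,nn)) in enumerate(faces(p).items()):
        if nn@(campos(n)-P[0])<=0: continue
        q=(proj(n,P)-[x0,y0]+.5)*S-.5
        cv2.fillConvexPoly(L,np.round(q*16).astype(np.int32),i+1,shift=4)
    return L
def res(n,p):
    x0,y0,x1,y1=win[n]; L=lab(n,p); im=I[n][y0:y1,x0:x1].mean(2)
    A=[]
    for i in range(7):
        m=(L==i).astype(np.float32)
        if m.any(): A.append(cv2.resize(cv2.GaussianBlur(m,(0,0),S*.5),(x1-x0,y1-y0),interpolation=cv2.INTER_AREA).ravel())
    A=np.array(A).T; c,*_=np.linalg.lstsq(A,im.ravel(),rcond=None); r=im.ravel()-A@c
    return np.sum(np.clip(np.abs(r),0,25)**2)
if __name__=="__main__":
    sc=np.array([.005,.005,.005,.03])
    def run(ns,x0,fix=None):
        best=None
        f=lambda d:sum(res(n,x0+d*sc) for n in ns)
        b=minimize(f,np.zeros(4),method="Nelder-Mead",options=dict(initial_simplex=np.vstack([np.zeros(4),np.eye(4)*1.5]),maxiter=400,xatol=.01,fatol=1))
        b=minimize(f,b.x,method="Nelder-Mead",options=dict(initial_simplex=b.x+np.vstack([np.zeros(4),-np.eye(4)*.8]),maxiter=400,xatol=.01,fatol=1))
        return x0+b.x*sc,b.fun
    g=ray("top",(286,176),.17); print(g)
    for yaw in(-.1,-.2):
        print(np.round(run(("scene","top"),np.array([g[0]+.02,g[1],.125,yaw]))[0],4),)
    r,f=run(("scene","top"),np.array([g[0]+.02,g[1],.125,-.15])); print(np.round(r,4),f,res("scene",r),res("top",r))
    for n in cal: print(n,np.round(run((n,),r)[0],4))
    np.save("box.npy",r)
    for n in cal:
        im=cv2.resize(I[n].astype(np.uint8)[:,:,::-1],None,fx=8,fy=8,interpolation=cv2.INTER_CUBIC)
        for k,(P,nn) in faces(r).items():
            if nn@(campos(n)-P[0])>0: cv2.polylines(im,[np.round((proj(n,P)+.5)*8-.5).astype(int)],True,(0,255,0),1)
        x0,y0,x1,y1=win[n]; cv2.imwrite(f"pics/fit_{n}.png",im[y0*8-40:y1*8-40,x0*8-40:x1*8+40][:600])
E
python3 f2.py
```

```text
[ 0.58608644 -0.01581205  0.17      ]
[ 0.6109 -0.0186  0.1312 -0.1788]
[ 0.6109 -0.019   0.1314 -0.1794]
[ 0.6109 -0.0189  0.1312 -0.1774] 1123119.287831313 878246.1138307713 244873.17400054165
scene [ 0.6109 -0.0189  0.1312 -0.1774]
top [ 0.6125 -0.0188  0.1258 -0.1747]
```

View pics/fit_scene.png

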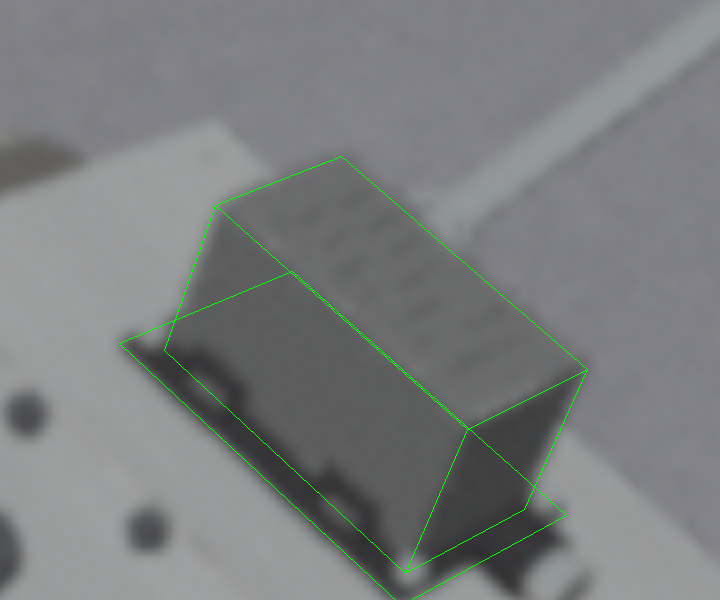

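View pics/fit_top.png

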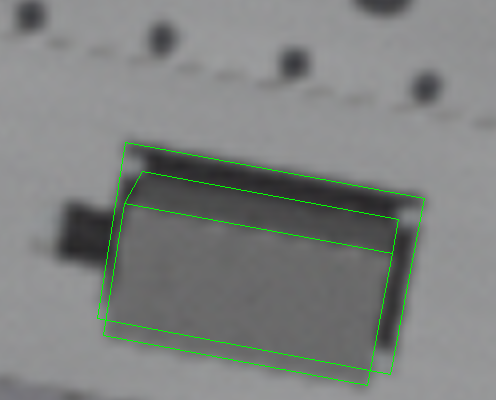

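```bash
cat > f3.py <<'E'
from f2 import *
import f2
of=f2.faces
def nf(p):
    F=of(p); del F["plate"]; return F
f2.faces=nf
b0=np.load("box.npy"); sc=np.array([.003,.003,.003,.02])
f2.win={"scene":(212,198,270,250),"top":(268,160,312,200)}
for ns in(("scene","top"),("top",),("scene",)):
    f=lambda d:sum(res(n,b0+d*sc) for n in ns)
    b=minimize(f,np.zeros(4),method="Nelder-Mead",options=dict(initial_simplex=np.vstack([np.zeros(4),np.eye(4)]),maxiter=500))
    print(ns,np.round(b0+b.x*sc,4),b.fun)
# mat: threshold dark near 190,240 in top
g=I["top"].mean(2)
m=(g[200:280,150:230]<45).astype(np.uint8); print(g[240,190],g[240,150])
c,_=cv2.findContours(m,cv2.RETR_EXTERNAL,cv2.CHAIN_APPROX_NONE); c=max(c,key=cv2.contourArea)
r=cv2.minAreaRect(c+np.array([150,200])); print(r)
P=np.array([ray("top",q,.004) for q in cv2.boxPoints(r)]); print(np.round(P,3),np.round(P.mean(0),4),np.linalg.norm(P-np.roll(P,1,0),axis=1))
for n,uv in(("top",(368.5,236.5)),("scene",(210,165.5)),("scene",(396,269))): print(n,ray(n,uv,.015))
o=robot.observe(); print(Ro.from_euler("xyz",o["tool_rot"]).as_matrix().round(3),o["time"])
E
python3 f3.py
python3 - <<'E'
import cv2
a=cv2.imread("pics/top0.png")[195:310,140:460]
cv2.imwrite("pics/c3.png",cv2.resize(a,None,fx=2.5,fy=2.5))
E
```

```text
('scene', 'top') [ 0.6139 -0.0172  0.1391 -0.185 ] 716840.2744892903
('top',) [ 0.614  -0.0243  0.1408 -0.2662] 349357.1983332075
('scene',) [ 0.6104 -0.018   0.1319 -0.173 ] 353399.4922725739
39.666666666666664 123.75
((189.5, 239.5), (41.0, 51.0), 90.0)
[[0.462 0.426 0.004]
 [0.465 0.24  0.004]
 [0.316 0.233 0.004]
 [0.313 0.416 0.004]] [0.389  0.3288 0.004 ] [0.14892652 0.18615053 0.14878441 0.18290589]
top [ 0.40815754 -0.31637327  0.015     ]
scene [ 0.40443655 -0.31598932  0.015     ]
scene [0.39990877 0.32840267 0.015     ]
[[ 0.     0.226  0.974]
 [ 0.     0.974 -0.226]
 [-1.     0.     0.   ]] 1.2
```

View pics/c3.png

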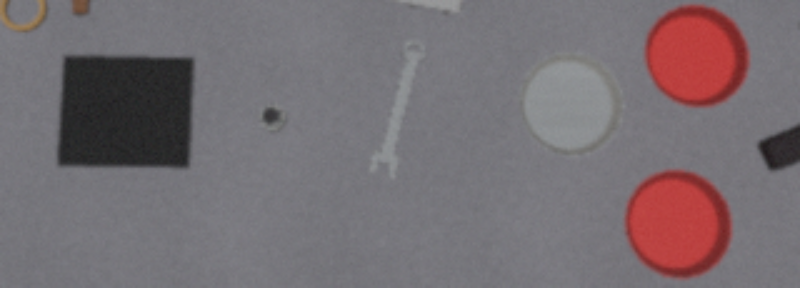

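```bash
cat > plan.py <<'E'
from fit import *
def st():
    o=robot.observe(); return np.array(o["tool_pos"]),Ro.from_euler("xyz",o["tool_rot"]).as_matrix(),o
def rows(p,R,target,turn,n,g=1,prof=None):
    """rows in tool frame for straight line with even turn"""
    d=(np.array(target)-p)/n; out=[]
    for i in range(n):
        out.append([*(R.T@d).round(4).tolist(),round(turn/n,2),g])
        R=R@Ro.from_euler("x",turn/n,degrees=True).as_matrix()
    return out
def show(r):
    for i in range(0,len(r),10): print(r[i:i+10])
E
python3 - <<'E'
from plan import *
p,R,o=st()
show(rows(p,R,[.64,-.115,.40],87,20))
E
```

```text
[[-0.0087, -0.0246, 0.0325, 4.35, 1], [-0.0087, -0.0221, 0.0342, 4.35, 1], [-0.0087, -0.0194, 0.0358, 4.35, 1], [-0.0087, -0.0167, 0.0372, 4.35, 1], [-0.0087, -0.0138, 0.0384, 4.35, 1], [-0.0087, -0.0108, 0.0393, 4.35, 1], [-0.0087, -0.0078, 0.04, 4.35, 1], [-0.0087, -0.0048, 0.0405, 4.35, 1], [-0.0087, -0.0017, 0.0407, 4.35, 1], [-0.0087, 0.0014, 0.0407, 4.35, 1]]
[[-0.0087, 0.0045, 0.0405, 4.35, 1], [-0.0087, 0.0075, 0.04, 4.35, 1], [-0.0087, 0.0106, 0.0394, 4.35, 1], [-0.0087, 0.0135, 0.0384, 4.35, 1], [-0.0087, 0.0164, 0.0373, 4.35, 1], [-0.0087, 0.0192, 0.036, 4.35, 1], [-0.0087, 0.0219, 0.0344, 4.35, 1], [-0.0087, 0.0244, 0.0326, 4.35, 1], [-0.0087, 0.0268, 0.0307, 4.35, 1], [-0.0087, 0.0291, 0.0286, 4.35, 1]]
```

>>> play_rows:
  moves:
    - [[-0.009,-0.025,0.032,4.35,1],[-0.009,-0.022,0.034,4.35,1],[-0.009,-0.019,0.036,4.35,1],[-0.009,-0.017,0.037,4.35,1],[-0.009,-0.014,0.038,4.35,1],[-0.009,-0.011,0.039,4.35,1],[-0.009,-0.008,0.04,4.35,1],[-0.009,-0.005,0.04,4.35,1],[-0.009,-0.002,0.041,4.35,1],[-0.009,0.001,0.041,4.35,1]]

```text
time: 2.2
tool_pos: [0.3793, 0.186, 0.3193]
tool_rot: [1.34, 1.569, 0.333]
contact_force: [0.6, -0.8, -0.0]
opening: 0.0919
```

>>> play_rows:
  moves:
    - [[-0.009,0.004,0.041,4.4,1],[-0.009,0.008,0.04,4.4,1],[-0.009,0.011,0.039,4.4,1],[-0.009,0.014,0.038,4.4,1],[-0.009,0.016,0.037,4.4,1],[-0.009,0.019,0.036,4.4,1],[-0.009,0.022,0.034,4.4,1],[-0.009,0.024,0.033,4.4,1],[-0.009,0.027,0.031,4.4,1],[-0.009,0.029,0.029,4.4,1]]

```text
time: 3.2
tool_pos: [0.6344, -0.153, 0.4149]
tool_rot: [2.08, 1.565, 0.27]
contact_force: [0.5, 0.9, 0.7]
opening: 0.0919
```

Run:
```python
from plan import *
p,R,o=st(); print(p,R.round(4),np.round(o["qpos"],3),o["time"])
```

```text
[ 0.63435764 -0.15299267  0.4149446 ] [[ 0.006   0.9715 -0.2369]
 [ 0.0017 -0.2369 -0.9715]
 [-1.      0.0054 -0.003 ]] [-0.356  0.57   0.657  0.004  1.909 -0.115] 3.2
```

>>> play_rows:
  moves:
    - [[0,0.03,-0.01,0,1],[0,0.04,-0.01,0,1],[0,0.04,-0.01,0,1],[0,0.04,-0.005,0,1],[0,0.04,0,0,1],[0,0.04,0,0,1],[0,0.04,0,0,1],[0,0.04,0,0,1],[0,0.04,0,0,1],[0,0.04,0,0,1]]

```text
time: 4.2
tool_pos: [0.8253, -0.1804, 0.3073]
tool_rot: [1.636, 1.413, -0.182]
contact_force: [-0.3, -0.0, -0.3]
opening: 0.0916
```

Run:
```python
from plan import *
p,R,o=st(); print(p,R.round(4),np.round(o["qpos"],3),o["time"])
```

```text
[ 0.82527266 -0.18043132  0.30729482] [[ 0.1544  0.9575 -0.2436]
 [-0.0284 -0.2421 -0.9698]
 [-0.9876  0.1567 -0.0102]] [-0.314  1.036  0.037  0.022  1.912 -0.058] 4.2
```

>>> play_rows:
  moves:
    - [[-0.018,0.045,-0.003,-0.4,1],[-0.018,0.045,-0.003,-0.4,1],[-0.018,0.045,-0.002,-0.4,1],[-0.018,0.045,-0.002,-0.4,1],[-0.018,0.045,-0.002,-0.4,1],[-0.018,0.045,-0.002,-0.4,1],[-0.018,0.045,-0.001,-0.4,1],[-0.018,0.045,0,-0.4,1],[-0.018,0.045,0,-0.4,1],[-0.018,0.045,0,-0.4,1]]

```text
time: 5.2
tool_pos: [0.8743, -0.1775, 0.4355]
tool_rot: [1.544, 1.074, -0.198]
contact_force: [-0.5, 0.3, -0.4]
opening: 0.0919
```

```bash
cat > s.py <<'E'
from plan import *
p,R,o=st(); print(p.round(4),np.round(o["qpos"],3),o["time"],"F",np.round(o["contact_force"],1),"T",np.round(o["torque"],2),"op",round(o["opening"],4))
B=boxR(np.load("box.npy")[3]); print("tilt",np.degrees(np.arccos(-R[2,0])).round(2),"azx",np.arctan2(R[1,0],R[0,0]).round(3)); print("R in box:",(B.T@R).round(3))
print("tcp in box",(B.T@(p-np.load("box.npy")[:3])).round(4))
open("log.txt","a").write(repr([p.tolist(),R.tolist(),list(map(float,o["qpos"]))])+"\n")
E
python3 s.py
```

```text
[ 0.8743 -0.1775  0.4355] [-0.304  0.913  0.037  0.051  1.696 -0.114] 5.2 F [-0.5  0.3 -0.4] T [-0.02  0.39 -0.01] op 0.0919
tilt 28.47 azx -0.198
R in box: [[-0.027  1.     0.009]
 [-0.01   0.009 -1.   ]
 [-1.    -0.027  0.01 ]]
tcp in box [ 0.401  -0.1096  0.1199]
```

Overreaching the arm tilts the tool, and the tilt then stays: it's now square to the slope to within 1.5°. That's good for pressing the tab and pulling the relay. Now I'll go above the cover.

```bash
cat > go.py <<'E'
import sys
from plan import *
b=np.load("box.npy");B=boxR(b[3])
# usage: go.py n x y z(mm, box frame) turn
n=int(sys.argv[1]); t=np.array(list(map(float,sys.argv[2:5])))/1000; turn=float(sys.argv[5]) if len(sys.argv)>5 else 0
p,R,o=st()
d=R.T@(b[:3]+B@t-p); print("total tool shift mm",(d*1000).round(1),"per row",(d/n).round(4))
E
python3 go.py 10 -3 0 120
```

```text
total tool shift mm [   9.6 -402.9 -113.3] per row [ 0.001  -0.0403 -0.0113]
```

>>> play_rows:
  moves:
    - [[0.001,-0.046,-0.013,0,1],[0.001,-0.046,-0.013,0,1],[0.001,-0.046,-0.013,0,1],[0.001,-0.046,-0.013,0,1],[0.001,-0.045,-0.013,0,1],[0.001,-0.045,-0.013,0,1],[0.001,-0.045,-0.013,0,1],[0.001,-0.04,-0.01,0,1],[0,-0.01,0,0,1],[0,0,0,0,1]]

```text
time: 6.2
tool_pos: [0.6249, -0.0489, 0.2868]
tool_rot: [1.543, 1.051, -0.198]
contact_force: [1.2, -0.2, 0.2]
opening: 0.0913
```

```bash
python3 s.py; python3 go.py 10 -3 0 75
```

```text
[ 0.6249 -0.0489  0.2868] [-0.201  0.227  1.635  0.002  0.761 -0.032] 6.2 F [ 1.2 -0.2  0.2] T [-0.06  0.35  0.02] op 0.0913
tilt 29.77 azx -0.198
R in box: [[-0.004  1.     0.01 ]
 [-0.01   0.01  -1.   ]
 [-1.    -0.004  0.01 ]]
tcp in box [ 0.0944 -0.0271  0.1252]
total tool shift mm [ 50.3 -96.9 -28.5] per row [ 0.005  -0.0097 -0.0029]
```

>>> play_rows:
  moves:
    - [[0.001,-0.02,-0.006,0.1,1],[0.002,-0.02,-0.006,0.1,1],[0.003,-0.02,-0.006,0.1,1],[0.004,-0.015,-0.005,0.1,1],[0.005,-0.01,-0.004,0.1,1],[0.005,-0.005,-0.001,0,1],[0.005,0,0,0,1],[0,0,0,0,1],[0,0,0,0,1],[0,0,0,0,1]]

```text
time: 7.2
tool_pos: [0.5742, -0.0131, 0.2277]
tool_rot: [1.553, 1.028, -0.2]
contact_force: [-1.2, 0.4, -0.1]
opening: 0.0921
```

```bash
python3 s.py; python3 go.py 10 -3 0 19
python3 - <<'E'
from plan import *
for n in cal: 
    im=robot.read_camera(n); cv2.imwrite(f"pics/{n}1.png",im[:,:,::-1])
a=cv2.imread("pics/top1.png")[100:250,190:390]; b=cv2.imread("pics/scene1.png")[150:300,150:350]
cv2.imwrite("pics/t1.png",cv2.resize(np.hstack([a,b]),None,fx=2,fy=4)) if 0 else cv2.imwrite("pics/t1.png",cv2.resize(a,None,fx=4,fy=4)); cv2.imwrite("pics/s1.png",cv2.resize(b,None,fx=4,fy=4))
E
```

```text
[ 0.5742 -0.0131  0.2277] [-0.139  0.187  1.876 -0.062  0.538  0.088] 7.2 F [-1.2  0.4 -0.1] T [-0.06  0.34 -0.06] op 0.0921
tilt 31.08 azx -0.2
R in box: [[ 0.019  1.    -0.002]
 [-0.012 -0.001 -1.   ]
 [-1.     0.019  0.011]]
tcp in box [ 0.0161 -0.0007  0.1021]
total tool shift mm [ 82.7 -20.7  -1.6] per row [ 0.0083 -0.0021 -0.0002]
```

View pics/t1.png

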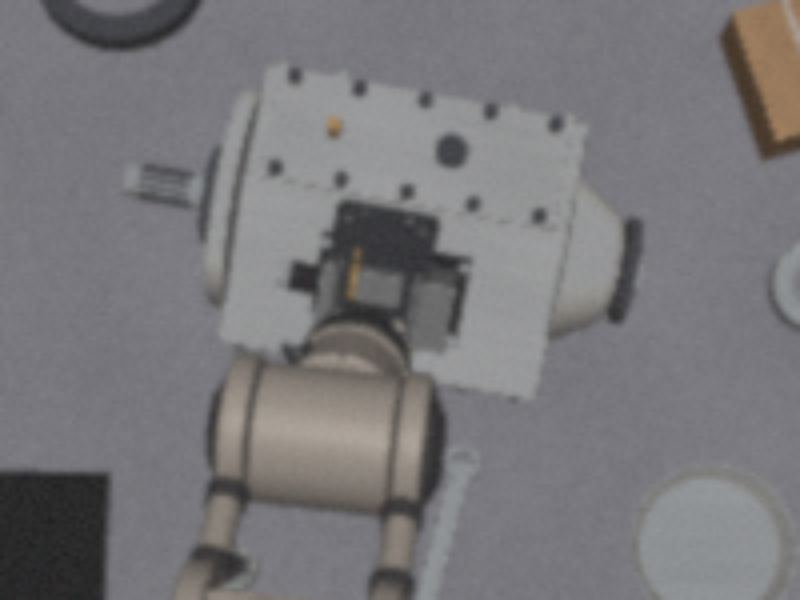

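View pics/s1.png

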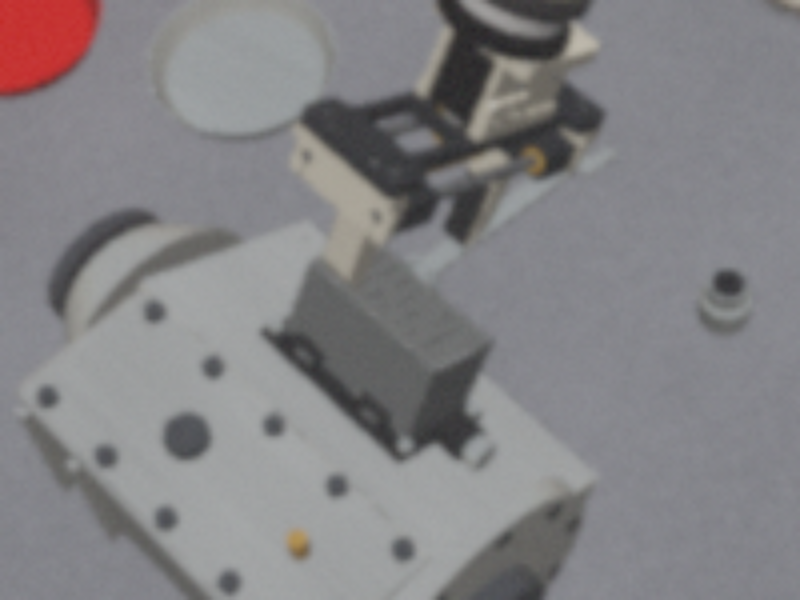

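Run:
```python
from plan import *
p,R,o=st()
im=cv2.imread("pics/scene1.png")
S=4
big=cv2.resize(im[150:300,150:350],None,fx=S,fy=S,interpolation=cv2.INTER_CUBIC)
def dr(P,c):
    for q in proj("scene",P):
        u=((q-[150,150]+.5)*S-.5).round().astype(int); cv2.circle(big,tuple(int(v) for v in u),2,c,-1)
W=lambda L:p+np.array(L)@R.T
dr(W([[0,.046,-.0095],[0,.046,.0095],[0,.065,-.0095],[0,.065,.0095],[0,-.046,.0095],[0,-.046,-.0095]]),(0,0,255))
dr(W([[0,0,0]]),(0,255,0))
cv2.imwrite("pics/s1b.png",big)
```

```text
(no output)
```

View pics/s1b.png

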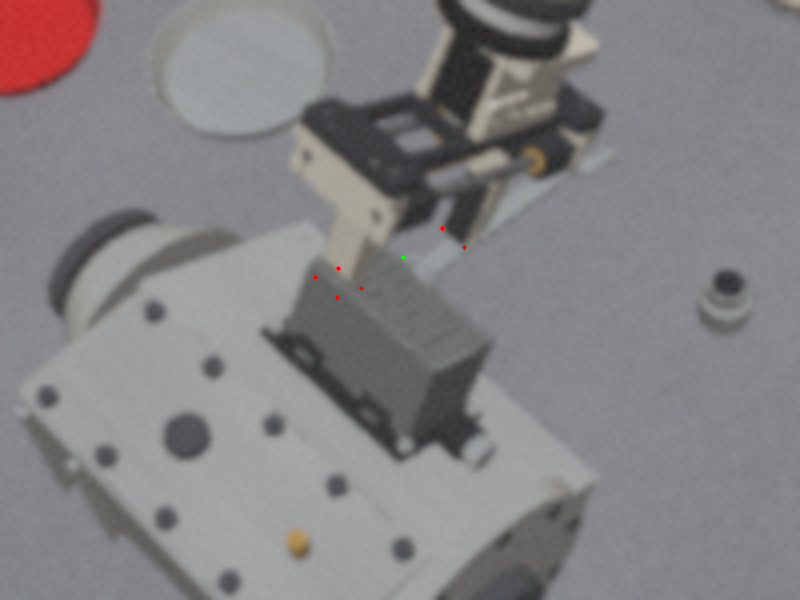

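>>> play_rows:
  moves:
    - [[0.004,-0.004,0,0,1],[0.005,-0.005,0,0,1],[0.005,-0.005,0,0,1],[0.005,-0.005,0,0,1],[0.005,-0.002,0,0,1],[0.005,0,0,0,1],[0.005,0,0,0,1],[0.003,0,0,0,1],[0,0,0,0,1],[0,0,0,0,1]]

```text
time: 8.3
tool_pos: [0.5751, -0.0137, 0.1809]
tool_rot: [1.553, 1.029, -0.2]
contact_force: [0.2, -0.1, 0.3]
opening: 0.0916
```

```bash
python3 s.py; python3 go.py 10 -3 0 19
```

```text
[ 0.5751 -0.0137  0.1809] [-0.14   0.253  1.942 -0.078  0.407  0.105] 8.3 F [ 0.2 -0.1  0.3] T [-0.08  0.41 -0.01] op 0.0916
tilt 31.04 azx -0.2
R in box: [[ 0.018  1.    -0.002]
 [-0.012 -0.001 -1.   ]
 [-1.     0.018  0.012]]
tcp in box [-0.0064 -0.0012  0.0611]
total tool shift mm [42.1  2.7 -1.7] per row [ 0.0042  0.0003 -0.0002]
```

>>> play_rows:
  moves:
    - [[0.005,0,0,0,1],[0.005,0,0,0,1],[0.005,0,0,0,1],[0.005,0,0,0,1],[0.004,0,0,0,1],[0.003,0,0,0,1],[0.002,0,0,0,1],[0,0,0,0,1],[0,0,0,0,1],[0,0,0,0,1]]

```text
time: 9.3
tool_pos: [0.5914, -0.017, 0.1542]
tool_rot: [1.553, 1.028, -0.2]
contact_force: [0.1, -0.4, -0.4]
opening: 0.0919
```

```bash
python3 s.py; python3 go.py 10 -3 0 22;python3 - <<'E'
from plan import *
for n in cal: 
    im=robot.read_camera(n); cv2.imwrite(f"pics/{n}2.png",im[:,:,::-1])
b=cv2.imread("pics/scene2.png")[180:300,170:320]
cv2.imwrite("pics/s2.png",cv2.resize(b,None,fx=5,fy=5,interpolation=cv2.INTER_CUBIC))
E
```

```text
[ 0.5914 -0.017   0.1542] [-0.142  0.321  1.936 -0.088  0.344  0.115] 9.3 F [ 0.1 -0.4 -0.4] T [-0.09  0.39  0.05] op 0.0919
tilt 31.08 azx -0.2
R in box: [[ 0.019  1.    -0.002]
 [-0.012 -0.001 -1.   ]
 [-1.     0.019  0.012]]
tcp in box [-0.0054 -0.0016  0.0297]
total tool shift mm [ 7.7  2.2 -1.7] per row [ 0.0008  0.0002 -0.0002]
```

View pics/s2.png

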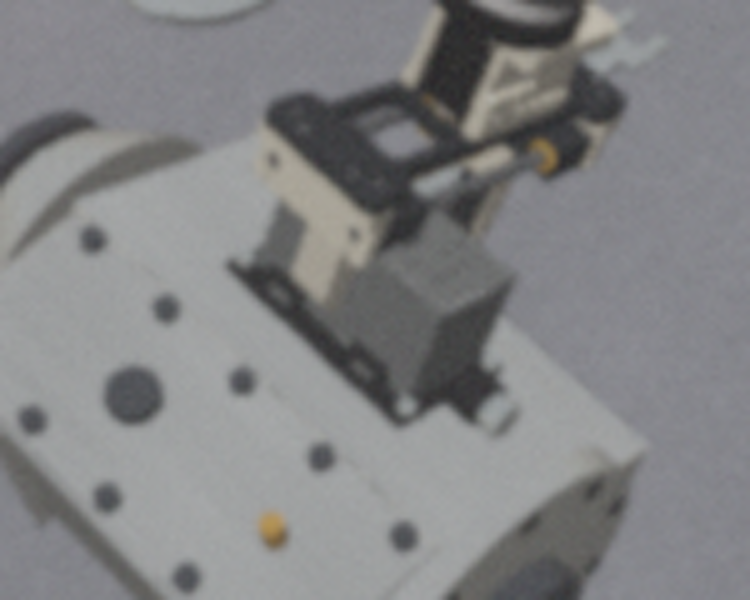

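>>> play_rows:
  moves:
    - [[0.002,0.001,-0.001,0,1],[0.003,0.001,-0.001,0,1],[0.002,0.001,0,0,1],[0.001,0.001,0,0,0.9],[0,0,0,0,0.8],[0,0,0,0,0.7],[0,0,0,0,0.6],[0,0,0,0,0.6],[0,0,0,0,0.6],[0,0,0,0,0.6]]
  grip_force: 5

```text
time: 10.4
tool_pos: [0.5995, -0.0163, 0.1489]
tool_rot: [1.553, 1.029, -0.2]
contact_force: [-0.2, 0.5, -0.7]
opening: 0.074
```

```bash
python3 s.py; python3 go.py 10 -1 0 22
```

```text
[ 0.5995 -0.0163  0.1489] [-0.138  0.343  1.921 -0.096  0.338  0.126] 10.4 F [-0.2  0.5 -0.7] T [0.02 0.42 0.  ] op 0.074
tilt 31.04 azx -0.2
R in box: [[ 0.018  1.    -0.002]
 [-0.012 -0.002 -1.   ]
 [-1.     0.018  0.011]]
tcp in box [-0.0013  0.0005  0.0211]
total tool shift mm [-0.9  0.3  0.5] per row [-0.0001  0.      0.0001]
```

>>> play_rows:
  moves:
    - [[0,0,0,0,0.5],[0,0,0,0,0.45],[0,0,0,0,0.42],[0,0,0,0,0.39],[0,0,0,0,0.36],[0,0,0,0,0.33],[0,0,0,0,0.3],[0,0,0,0,0.27],[0,0,0,0,0.24],[0,0,0,0,0.21]]
  grip_force: 5

```text
time: 11.4
tool_pos: [0.5974, -0.0161, 0.1471]
tool_rot: [1.552, 1.034, -0.201]
contact_force: [-2.5, -0.2, -1.1]
opening: 0.0619
```

```bash
python3 s.py
python3 - <<'E'
from plan import *
p,R,o=st(); print("F tool",(R.T@o["contact_force"]).round(2))
E
```

```text
[ 0.5974 -0.0161  0.1471] [-0.138  0.343  1.924 -0.096  0.34   0.126] 11.4 F [-2.5 -0.2 -1.1] T [-0.01  0.73 -0.01] op 0.0619
tilt 30.74 azx -0.201
R in box: [[ 0.013  1.    -0.001]
 [-0.012 -0.001 -1.   ]
 [-1.     0.013  0.012]]
tcp in box [-0.0039  0.0004  0.0207]
F tool [-0.27 -2.61  0.69]
```

>>> play_rows:
  moves:
    - [[0,0.0005,0,0,0.15],[0,0.0005,0,0,0.1],[0,0.0005,0,0,0.1],[0,0.0005,0,0,0.1],[0,0.0005,0,0,0.1],[0,0,0,0,0.1],[0,0,0,0,0.1],[0,0,0,0,0.1],[0,0,0,0,0.1],[0,0,0,0,0.1]]
  grip_force: 13

```text
time: 12.4
tool_pos: [0.5993, -0.0163, 0.1483]
tool_rot: [1.552, 1.035, -0.201]
contact_force: [-2.1, -0.1, -0.8]
opening: 0.0584
```

```bash
echo 'print("F tool",(R.T@o["contact_force"]).round(2))'>>s.py; python3 s.py
```

```text
[ 0.5993 -0.0163  0.1483] [-0.138  0.344  1.917 -0.094  0.347  0.124] 12.4 F [-2.1 -0.1 -0.8] T [ 0.06  0.81 -0.  ] op 0.0584
tilt 30.69 azx -0.201
R in box: [[ 0.012  1.    -0.002]
 [-0.012 -0.001 -1.   ]
 [-1.     0.012  0.012]]
tcp in box [-0.0017  0.0005  0.0207]
F tool [-0.33 -2.18  0.45]
```

>>> play_rows:
  moves:
    - [[-0.001,0.0006,0,0,0.1],[-0.0012,0.0008,0,0,0.1],[-0.0012,0.0009,0,0,0.1],[-0.0012,0.0009,0,0,0.1],[-0.0012,0.0009,0,0,0.1],[-0.0012,0.0009,0,0,0.1],[-0.0012,0.0009,0,0,0.1],[-0.0012,0.0009,0,0,0.1],[-0.0012,0.0009,0,0,0.1],[-0.0012,0.0009,0,0,0.1]]

```text
time: 13.4
tool_pos: [0.5985, -0.0162, 0.1509]
tool_rot: [1.552, 1.056, -0.202]
contact_force: [5.5, -0.8, -12.6]
opening: 0.059
```

```bash
python3 s.py;  python3 - <<'E'
from plan import *
for n in cal: 
    im=robot.read_camera(n); cv2.imwrite(f"pics/{n}3.png",im[:,:,::-1])
b=cv2.imread("pics/scene3.png")[180:300,170:320]
cv2.imwrite("pics/s3.png",cv2.resize(b,None,fx=5,fy=5,interpolation=cv2.INTER_CUBIC))
E
```

```text
[ 0.5985 -0.0162  0.1509] [-0.138  0.342  1.898 -0.083  0.389  0.113] 13.4 F [  5.5  -0.8 -12.6] T [0.19 0.8  0.07] op 0.059
tilt 29.49 azx -0.202
R in box: [[-0.009  1.    -0.002]
 [-0.012 -0.002 -1.   ]
 [-1.    -0.009  0.012]]
tcp in box [-0.001   0.0005  0.0234]
F tool [13.7  -1.35 -0.37]
```

View pics/s3.png

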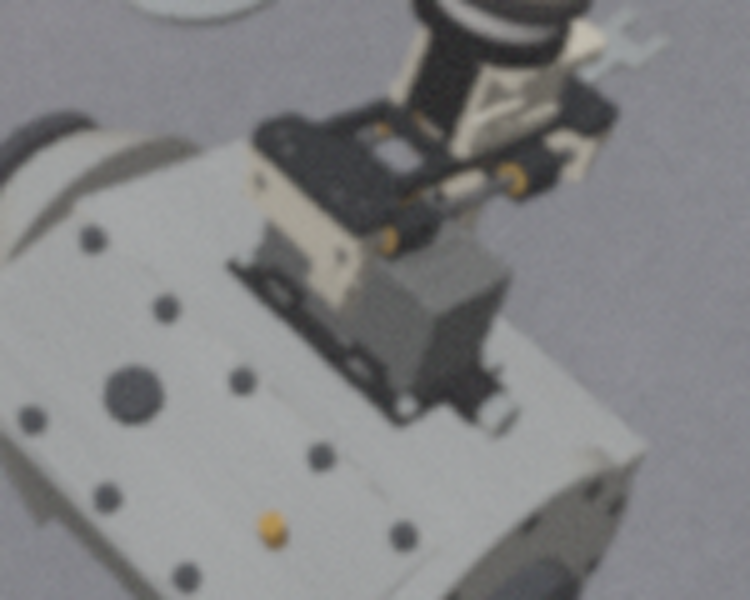

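>>> play_rows:
  moves:
    - [[-0.0014,0.0018,0,0,0.1],[-0.0014,0.0018,0,0,0.1],[-0.0014,0.0018,0,0,0.1],[-0.0014,0.0018,0,0,0.1],[-0.0014,0.0018,0,0,0.1],[-0.0014,0.0018,0,0,0.1],[-0.0014,0.0018,0,0,0.1],[-0.0014,0.0018,0,0,0.1],[-0.0014,0.0018,0,0,0.1],[-0.0014,0.0018,0,0,0.1]]

```text
time: 14.5
tool_pos: [0.5994, -0.0164, 0.1591]
tool_rot: [1.549, 1.088, -0.205]
contact_force: [-2.2, 1.2, -10.7]
opening: 0.0609
```

```bash
python3 s.py;  python3 - <<'E'
from plan import *
for n in ("scene",): 
    im=robot.read_camera(n); cv2.imwrite(f"pics/{n}4.png",im[:,:,::-1])
b=cv2.imread("pics/scene4.png")[180:300,170:320]
cv2.imwrite("pics/s4.png",cv2.resize(b,None,fx=5,fy=5,interpolation=cv2.INTER_CUBIC))
E
```

```text
[ 0.5994 -0.0164  0.1591] [-0.139  0.338  1.857 -0.069  0.466  0.099] 14.5 F [ -2.2   1.2 -10.7] T [ 0.31  1.82 -0.02] op 0.0609
tilt 27.65 azx -0.205
R in box: [[-0.041  0.999 -0.002]
 [-0.013 -0.003 -1.   ]
 [-0.999 -0.041  0.013]]
tcp in box [0.0038 0.0004 0.0301]
F tool [ 8.38 -7.03 -0.84]
```

View pics/s4.png

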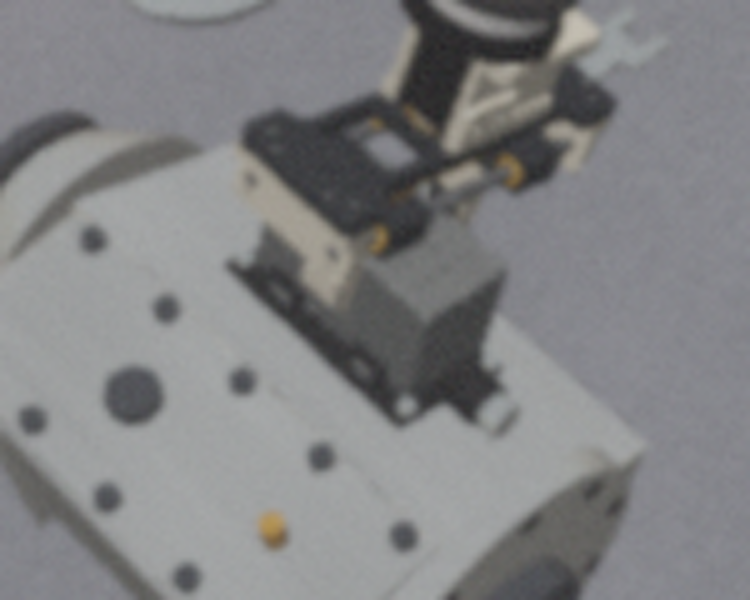

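>>> play_rows:
  moves:
    - [[-0.0017,0.002,0,0,0.1],[-0.0017,0.002,0,0,0.1],[-0.0017,0.002,0,0,0.1],[-0.0017,0.002,0,0,0.1],[-0.0017,0.002,0,0,0.1],[-0.0017,0.002,0,0,0.1],[-0.0017,0.002,0,0,0.1],[-0.0017,0.002,0,0,0.1],[-0.0017,0.002,0,0,0.1],[-0.0017,0.002,0,0,0.1]]

```text
time: 15.55
tool_pos: [0.6059, -0.0176, 0.1861]
tool_rot: [1.547, 1.094, -0.207]
contact_force: [-5.2, 1.8, -6.8]
opening: 0.0653
```

```bash
python3 s.py
```

```text
[ 0.6059 -0.0176  0.1861] [-0.139  0.313  1.801 -0.06   0.553  0.087] 15.55 F [-5.2  1.8 -6.8] T [0.26 1.89 0.03] op 0.0653
tilt 27.31 azx -0.207
R in box: [[-0.047  0.999 -0.001]
 [-0.014 -0.002 -1.   ]
 [-0.999 -0.047  0.014]]
tcp in box [0.023  0.0005 0.0501]
F tool [ 3.56 -8.   -0.83]
```

```bash
cat > tip.py <<'E'
from plan import *
import sys
b=np.load("box.npy");B=boxR(b[3])
p,R,o=st()
n="scene"; im=robot.read_camera(n)[:,:,::-1]; cv2.imwrite(f"pics/{sys.argv[1]}.png",im)
big=cv2.resize(im,None,fx=5,fy=5,interpolation=cv2.INTER_CUBIC)
for th,col in zip(map(float,sys.argv[2:]),((0,255,0),(0,0,255))):
    t=np.radians(th);c,s=np.cos(t),np.sin(t)
    def W(L):
        L=np.array(L); x=L[:,0]-.033; z=L[:,2]-.005
        return b[:3]+np.c_[.033+x*c+z*s,L[:,1],.005-x*s+z*c]@B.T
    a,bb=.028,.055
    for q in ([[-a,-bb,.06],[a,-bb,.06],[a,bb,.06],[-a,bb,.06]],[[-a,bb,0],[a,bb,0],[a,bb,.06],[-a,bb,.06]],[[a,-bb,0],[a,bb,0],[a,bb,.06],[a,-bb,.06]]):
        cv2.polylines(big,[np.round((proj(n,W(q))+.5)*5-.5).astype(int)],True,col,1)
cv2.imwrite(f"pics/{sys.argv[1]}b.png",big[180*5:300*5,170*5:320*5])
E
python3 tip.py s5 20 28
```

```text
(no output)
```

View pics/s5b.png

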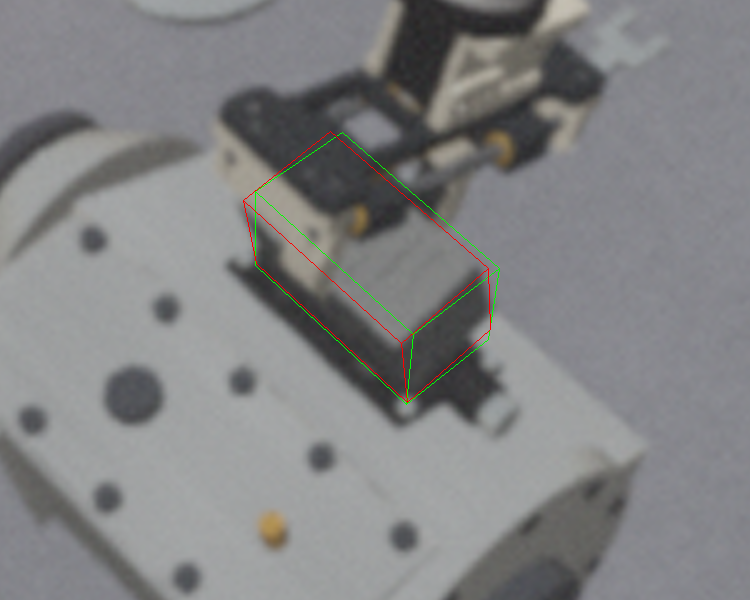

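>>> play_rows:
  moves:
    - [[-0.0005,-0.0005,0,0,0.1],[-0.0007,-0.0014,0,0,0.1],[-0.0007,-0.0014,0,0,0.1],[-0.0007,-0.0014,0,0,0.1],[-0.0007,-0.0014,0,0,0.1],[-0.0007,-0.0014,0,0,0.1],[-0.0007,-0.0014,0,0,0.1],[-0.0007,-0.0014,0,0,0.1],[-0.0007,-0.0014,0,0,0.1],[0,0,0,0,0.1]]
  grip_force: 15

```text
time: 16.6
tool_pos: [0.5998, -0.0167, 0.1923]
tool_rot: [1.549, 1.074, -0.205]
contact_force: [-2.7, 0.2, -5.7]
opening: 0.0655
```

```bash
python3 s.py; python3 tip.py s6 28
```

```text
[ 0.5998 -0.0167  0.1923] [-0.139  0.289  1.826 -0.063  0.532  0.091] 16.6 F [-2.7  0.2 -5.7] T [0.21 1.6  0.01] op 0.0655
tilt 28.48 azx -0.205
R in box: [[-0.027  1.    -0.002]
 [-0.013 -0.002 -1.   ]
 [-1.    -0.027  0.013]]
tcp in box [0.0208 0.0003 0.0586]
F tool [ 3.73 -5.06  0.22]
```

View pics/s6b.png

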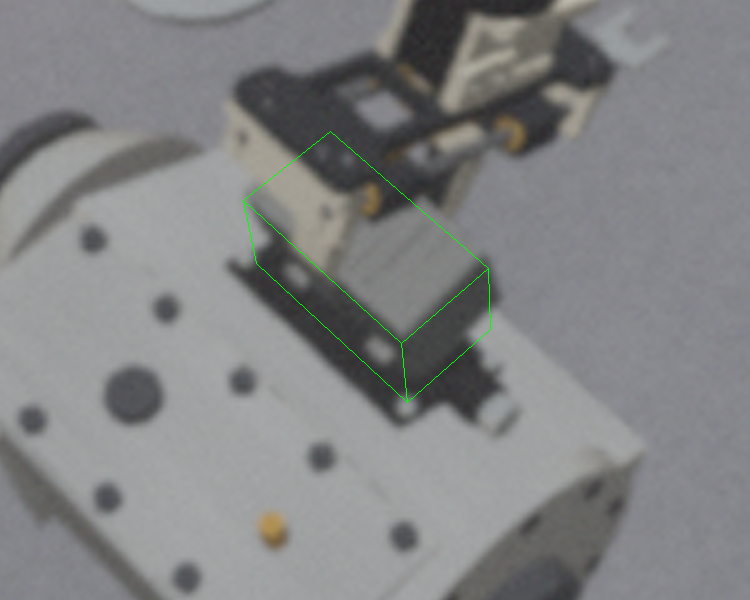

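>>> play_rows:
  moves:
    - [[-0.0005,-0.0014,0,0,0.1],[-0.0005,-0.0014,0,0,0.1],[-0.0005,-0.0014,0,0,0.1],[-0.0005,-0.0014,0,0,0.1],[-0.0005,-0.0014,0,0,0.1],[-0.0005,-0.0014,0,0,0.1],[-0.0005,-0.001,0,0,0.1],[0,0,0,0,0.1],[0,0,0,0,0.1],[0,0,0,0,0.1]]

```text
time: 17.65
tool_pos: [0.5945, -0.0154, 0.1974]
tool_rot: [1.551, 1.057, -0.203]
contact_force: [-0.4, 0.1, -1.0]
opening: 0.0652
```

```bash
python3 s.py; python3 tip.py s7 28
```

```text
[ 0.5945 -0.0154  0.1974] [-0.137  0.269  1.847 -0.065  0.513  0.094] 17.65 F [-0.4  0.1 -1. ] T [0.02 0.45 0.02] op 0.0652
tilt 29.45 azx -0.203
R in box: [[-0.01   1.    -0.002]
 [-0.012 -0.002 -1.   ]
 [-1.    -0.01   0.012]]
tcp in box [0.0186 0.0006 0.0657]
F tool [ 0.64 -0.88  0.01]
```

View pics/s7b.png

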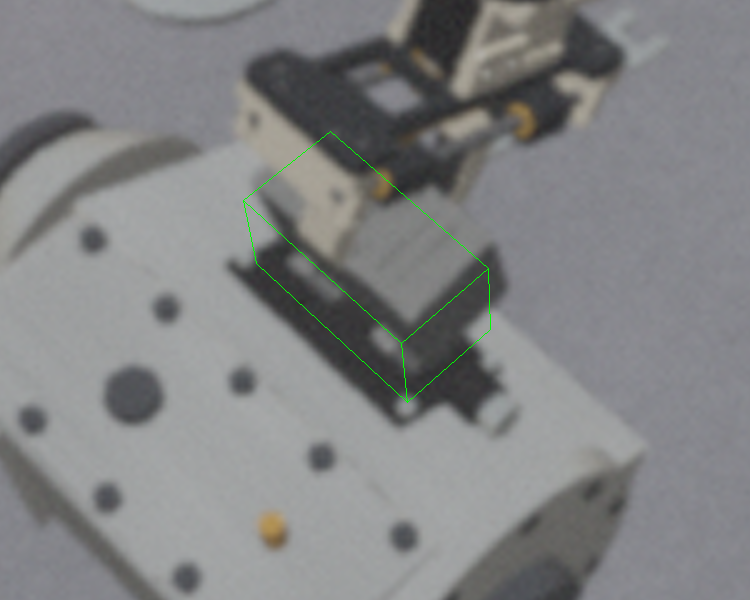

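```bash
cat > wt.py <<'E'
import sys
from plan import *
p,R,o=st(); t=np.array(list(map(float,sys.argv[1:4]))); 
print("R^T up10:",(R.T@[0,0,.01]).round(4)," to target tool shift:",(R.T@(t-p)).round(4)); tt=t.copy(); tt[2]=p[2]; print("horizontal part",(R.T@(tt-p)).round(4))
E
python3 wt.py .405 .34 .26
```

```text
R^T up10: [-0.0087  0.0049  0.0001]  to target tool shift: [-0.181  -0.187  -0.3137]
horizontal part [-0.1265 -0.2177 -0.3143]
```

>>> play_rows:
  moves:
    - [[-0.004,0.002,0,0,0.1],[-0.009,0.005,0,0,0.1],[-0.014,0.007,0,0,0.1],[-0.014,0.005,-0.004,0,0.1],[-0.012,-0.001,-0.01,0,0.1],[-0.01,-0.008,-0.018,0,0.1],[-0.01,-0.014,-0.024,0,0.1],[-0.01,-0.019,-0.028,0,0.1],[-0.011,-0.02,-0.029,0,0.1],[-0.011,-0.02,-0.029,0,0.1]]
  grip_force: 17

```text
time: 18.7
tool_pos: [0.5178, 0.1452, 0.268]
tool_rot: [1.558, 1.046, -0.207]
contact_force: [1.0, 1.1, -1.4]
opening: 0.0651
```

```bash
python3 s.py; python3 wt.py .405 .34 .2
```

```text
[0.5178 0.1452 0.268 ] [ 0.266  0.118  1.828 -0.342  0.749  0.659] 18.7 F [ 1.   1.1 -1.4] T [-0.03  0.42  0.01] op 0.0651
tilt 30.09 azx -0.207
R in box: [[ 0.001  1.    -0.012]
 [-0.015 -0.012 -1.   ]
 [-1.     0.002  0.015]]
tcp in box [-0.036   0.1451  0.1787]
F tool [ 1.54 -0.03 -1.25]
R^T up10: [-0.0087  0.005   0.0001]  to target tool shift: [-0.0166 -0.162  -0.1696]
horizontal part [-0.0754 -0.128  -0.1692]
```

>>> play_rows:
  moves:
    - [[-0.008,-0.022,-0.028,0,0.1],[-0.003,-0.024,-0.028,0,0.1],[0.002,-0.026,-0.027,0,0.1],[0.005,-0.026,-0.024,0,0.1],[0.007,-0.023,-0.018,0,0.1],[0.007,-0.017,-0.011,0,0.1],[0.007,-0.01,-0.005,0,0.1],[0.006,-0.004,0,0,0.1],[0,0,0,0,0.1],[0,0,0,0,0.1]]

```text
time: 19.7
tool_pos: [0.4259, 0.3197, 0.1798]
tool_rot: [1.588, 1.029, -0.177]
contact_force: [-0.1, -0.0, -1.8]
opening: 0.0653
```

```bash
python3 s.py; python3 wt.py .405 .34 .05
python3 - <<'E'
from plan import *
for n in cal: cv2.imwrite(f"pics/{n}8.png",robot.read_camera(n)[:,:,::-1])
b=cv2.imread("pics/scene8.png")[190:340,290:490]; a=cv2.imread("pics/top8.png")[180:330,120:320]
cv2.imwrite("pics/s8.png",cv2.resize(b,None,fx=4,fy=4,interpolation=cv2.INTER_CUBIC)); cv2.imwrite("pics/t8.png",cv2.resize(a,None,fx=4,fy=4,interpolation=cv2.INTER_CUBIC))
E
```

```text
[0.4259 0.3197 0.1798] [ 0.746  0.293  1.887 -0.664  0.73   1.393] 19.7 F [-0.1 -0.  -1.8] T [-0.05  0.47  0.02] op 0.0653
tilt 31.02 azx -0.177
R in box: [[ 0.018  1.    -0.017]
 [ 0.    -0.017 -1.   ]
 [-1.     0.018 -0.   ]]
tcp in box [-0.1851  0.3007  0.163 ]
F tool [ 1.53 -1.    0.08]
R^T up10: [-0.0086  0.0052 -0.0001]  to target tool shift: [ 0.0988 -0.0878 -0.0148]
horizontal part [-0.0124 -0.0209 -0.0159]
```

View pics/s8.png

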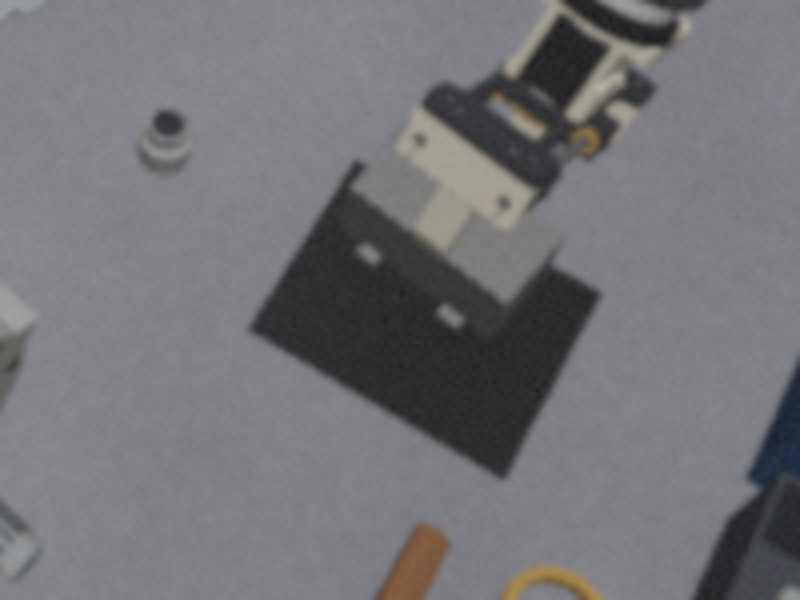

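View pics/t8.png

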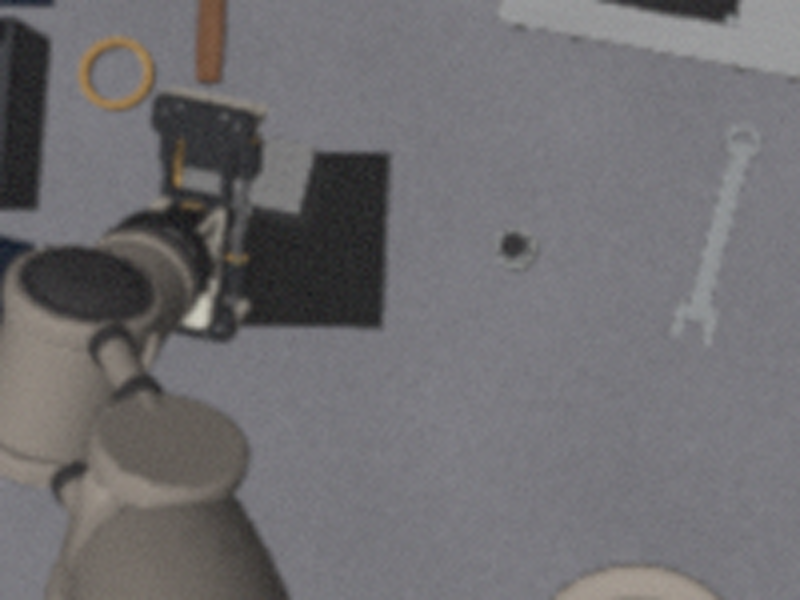

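>>> play_rows:
  moves:
    - [[0.006,-0.006,0,0,0.1],[0.011,-0.011,-0.001,0,0.1],[0.013,-0.012,-0.001,0,0.1],[0.013,-0.012,-0.001,0,0.1],[0.013,-0.012,-0.001,0,0.1],[0.012,-0.012,-0.001,0,0.1],[0.009,-0.009,-0.001,0,0.1],[0.006,-0.006,0,0,0.1],[0.002,-0.002,0,0,0.1],[0,0,0,0,0.1]]

```text
time: 20.8
tool_pos: [0.4032, 0.3319, 0.0628]
tool_rot: [1.602, 1.03, -0.173]
contact_force: [-0.7, -1.1, -0.7]
opening: 0.0651
```

```bash
python3 s.py; python3 wt.py .40 .33 .046
python3 - <<'E'
from plan import *
for n in cal: cv2.imwrite(f"pics/{n}9.png",robot.read_camera(n)[:,:,::-1])
b=cv2.imread("pics/scene9.png")[190:340,290:490]; a=cv2.imread("pics/top9.png")[180:330,120:320]
cv2.imwrite("pics/s9.png",cv2.resize(b,None,fx=4,fy=4,interpolation=cv2.INTER_CUBIC)); cv2.imwrite("pics/t9.png",cv2.resize(a,None,fx=4,fy=4,interpolation=cv2.INTER_CUBIC))
E
```

```text
[0.4032 0.3319 0.0628] [ 0.802  0.493  2.014 -0.996  0.532  1.86 ] 20.8 F [-0.7 -1.1 -0.7] T [-0.03  0.5  -0.04] op 0.0651
tilt 30.97 azx -0.173
R in box: [[ 0.017  0.999 -0.027]
 [ 0.002 -0.027 -1.   ]
 [-1.     0.017 -0.003]]
tcp in box [-0.2648  0.3087  0.074 ]
F tool [ 0.37 -0.72  1.21]
R^T up10: [-0.0086  0.0051 -0.0002]  to target tool shift: [ 0.013  -0.011   0.0028]
horizontal part [-0.0015 -0.0023  0.0025]
```

View pics/s9.png

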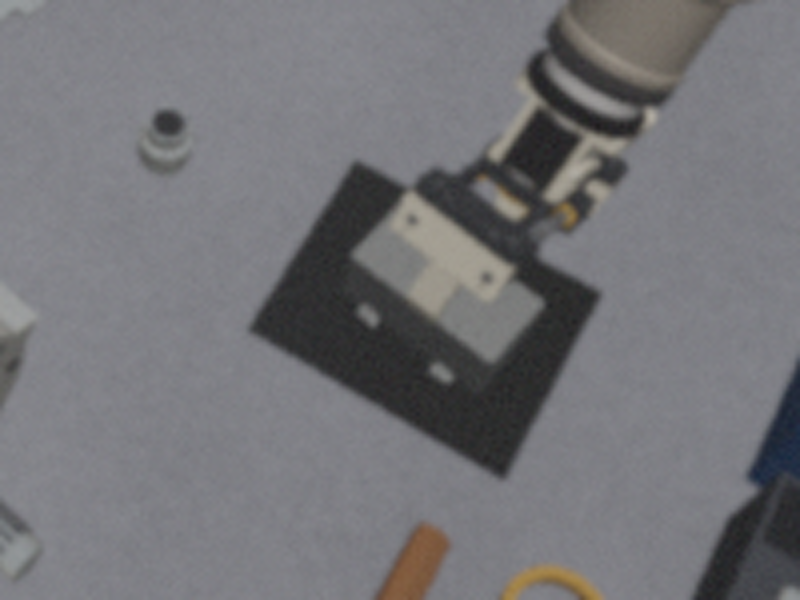

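```bash
python3 wt.py .425 .310 .048
```

```text
R^T up10: [-0.0086  0.0051 -0.0002]  to target tool shift: [0.026  0.0142 0.0175]
horizontal part [0.0129 0.0221 0.0173]
```

>>> play_rows:
  moves:
    - [[0.002,0.004,0.003,0,0.1],[0.003,0.006,0.004,0,0.1],[0.003,0.005,0.004,0,0.1],[0.003,0.004,0.004,0,0.1],[0.003,0.001,0.002,0,0.1],[0.003,-0.002,0,0,0.1],[0.003,-0.002,0,0,0.1],[0.002,-0.001,0,0,0.1],[0.002,-0.001,0,0,0.1],[0,0,0,0,0.1]]

```text
time: 21.9
tool_pos: [0.4289, 0.3129, 0.0582]
tool_rot: [1.598, 1.042, -0.18]
contact_force: [-1.2, 0.1, -1.6]
opening: 0.0651
```

```bash
python3 s.py; python3 wt.py .425 .310 .040
```

```text
[0.4289 0.3129 0.0582] [ 0.724  0.501  2.01  -0.996  0.492  1.796] 21.9 F [-1.2  0.1 -1.6] T [-0.02  0.46  0.07] op 0.0651
tilt 30.29 azx -0.18
R in box: [[ 0.005  1.    -0.029]
 [-0.001 -0.029 -1.   ]
 [-1.     0.005  0.001]]
tcp in box [-0.2423  0.2945  0.0556]
F tool [ 0.83 -1.82  0.13]
R^T up10: [-0.0086  0.005  -0.0001]  to target tool shift: [ 0.014  -0.0119  0.0039]
horizontal part [-0.0017 -0.0028  0.0037]
```

>>> play_rows:
  moves:
    - [[0.0014,-0.0008,0,0,0.1],[0.0014,-0.0008,0,0,0.1],[0.0014,-0.0008,0,0,0.1],[0.0014,-0.0008,0,0,0.1],[0.0014,-0.0008,0,0,0.1],[0.001,-0.0006,0,0,0.1],[0.001,-0.0006,0,0,0.1],[0.001,-0.0006,0,0,0.1],[0.0006,-0.0004,0,0,0.1],[0.0006,-0.0004,0,0,0.1]]

```text
time: 22.9
tool_pos: [0.4297, 0.3161, 0.0488]
tool_rot: [1.592, 1.051, -0.186]
contact_force: [-0.3, 0.3, -0.9]
opening: 0.0652
```

```bash
python3 s.py;  python3 - <<'E'
from plan import *
for n in cal: cv2.imwrite(f"pics/{n}10.png",robot.read_camera(n)[:,:,::-1])
b=cv2.imread("pics/scene10.png")[210:310,330:450]
cv2.imwrite("pics/s10.png",cv2.resize(b,None,fx=6,fy=6,interpolation=cv2.INTER_CUBIC))
E
```

```text
[0.4297 0.3161 0.0488] [ 0.725  0.523  2.002 -0.996  0.486  1.801] 22.9 F [-0.3  0.3 -0.9] T [-0.08  0.41 -0.01] op 0.0652
tilt 29.76 azx -0.186
R in box: [[-0.004  1.    -0.029]
 [-0.004 -0.029 -1.   ]
 [-1.    -0.004  0.005]]
tcp in box [-0.2468  0.2978  0.0474]
F tool [ 0.63 -0.79 -0.23]
```

View pics/s10.png

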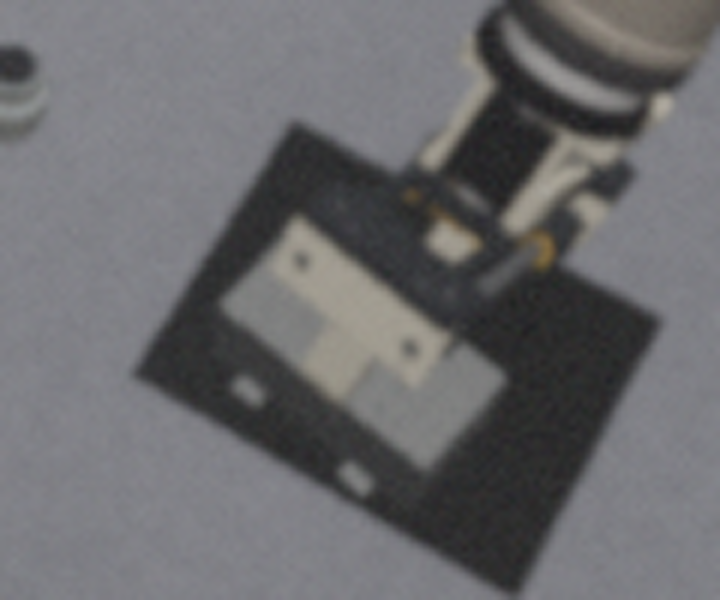

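```bash
python3 wt.py .404 .322 .0488
```

```text
R^T up10: [-0.0087  0.005  -0.0001]  to target tool shift: [-0.0131 -0.0229 -0.0006]
horizontal part [-0.0131 -0.0229 -0.0006]
```

>>> play_rows:
  moves:
    - [[-0.002,-0.004,0,0,0.1],[-0.003,-0.006,0,0,0.1],[-0.003,-0.006,0,0,0.1],[-0.003,-0.004,0,0,0.1],[-0.001,-0.002,0,0,0.1],[0.0012,-0.0007,0,0,0.1],[0.0012,-0.0007,0,0,0.1],[0.0012,-0.0007,0,0,0.1],[0.0012,-0.0007,0,0,0.1],[0.0012,-0.0007,0,0,0.1]]

```text
time: 24.0
tool_pos: [0.4039, 0.3248, 0.0456]
tool_rot: [1.588, 1.058, -0.19]
contact_force: [-6.0, 0.6, 10.0]
opening: 0.0653
```

```bash
python3 s.py;  python3 - <<'E'
from plan import *
for n in cal: cv2.imwrite(f"pics/{n}11.png",robot.read_camera(n)[:,:,::-1])
b=cv2.imread("pics/scene11.png")[210:310,330:450]
cv2.imwrite("pics/s11.png",cv2.resize(b,None,fx=6,fy=6,interpolation=cv2.INTER_CUBIC))
E
```

```text
[0.4039 0.3248 0.0456] [ 0.778  0.519  2.023 -0.996  0.503  1.854] 24.0 F [-6.   0.6 10. ] T [-0.31  0.29 -0.1 ] op 0.0653
tilt 29.4 azx -0.19
R in box: [[-0.011  1.    -0.028]
 [-0.006 -0.028 -1.   ]
 [-1.    -0.01   0.006]]
tcp in box [-0.2717  0.3017  0.0581]
F tool [-11.67  -0.28   0.56]
```

View pics/s11.png

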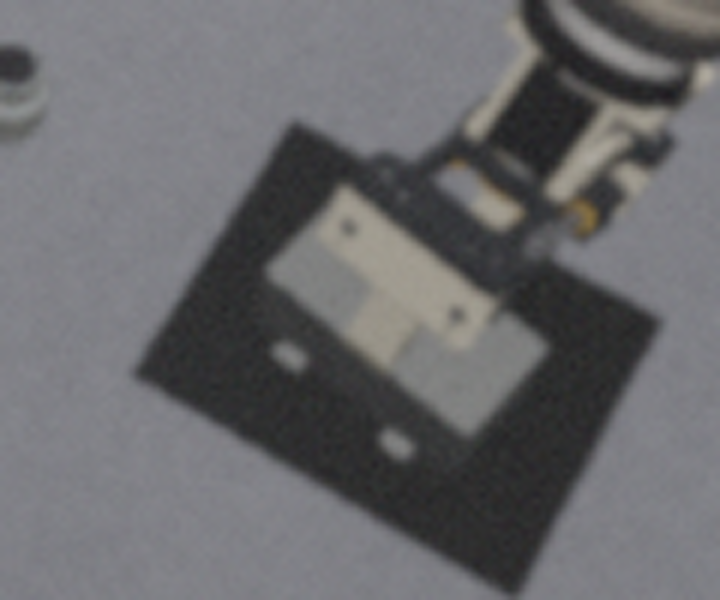

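>>> play_rows:
  moves:
    - [[0,0,0,0,0.1],[0,0,0,0,0.42],[0,0,0,0,0.44],[0,0,0,0,0.47],[0,0,0,0,0.5],[0,0,0,0,0.55],[0,0,0,0,0.65],[0,0,0,0,0.75],[0,0,0,0,0.85],[0,0,0,0,0.95]]
  grip_force: 15

```text
time: 25.1
tool_pos: [0.4041, 0.3243, 0.0454]
tool_rot: [1.587, 1.058, -0.192]
contact_force: [-0.1, 0.3, 0.7]
opening: 0.0879
```

```bash
python3 s.py;  python3 - <<'E'
from plan import *
for n in cal: cv2.imwrite(f"pics/{n}12.png",robot.read_camera(n)[:,:,::-1])
b=cv2.imread("pics/scene12.png")[210:310,330:450]
cv2.imwrite("pics/s12.png",cv2.resize(b,None,fx=6,fy=6,interpolation=cv2.INTER_CUBIC))
E
```

```text
[0.4041 0.3243 0.0454] [ 0.777  0.52   2.023 -0.996  0.503  1.854] 25.1 F [-0.1  0.3  0.7] T [-0.03  0.33  0.03] op 0.0879
tilt 29.39 azx -0.192
R in box: [[-0.011  1.    -0.029]
 [-0.007 -0.029 -1.   ]
 [-1.    -0.011  0.007]]
tcp in box [-0.2716  0.3013  0.0578]
F tool [-0.73  0.19 -0.3 ]
```

View pics/s12.png

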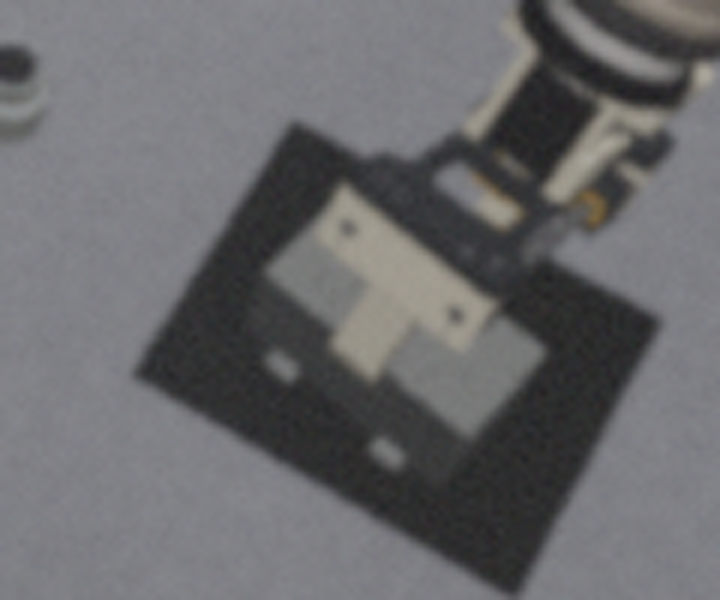

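>>> play_rows:
  moves:
    - [[-0.003,0,0,0,1],[-0.008,0,0,0,1],[-0.014,0,0,0,1],[-0.02,0,0,0,1],[-0.024,0,0,0,1],[-0.028,0,0,0,1],[-0.026,0.01,0.01,0,1],[-0.02,0.018,0.02,0,1],[-0.014,0.024,0.028,0,1],[-0.006,0.028,0.032,0,1]]

```text
time: 26.2
tool_pos: [0.3692, 0.2383, 0.2336]
tool_rot: [1.586, 1.064, -0.182]
contact_force: [0.0, 0.5, 0.8]
opening: 0.0919
```

```bash
python3 s.py; python3 go.py 10 0 30 80;  python3 - <<'E'
from plan import *
for n in cal: cv2.imwrite(f"pics/{n}13.png",robot.read_camera(n)[:,:,::-1])
b=cv2.imread("pics/scene13.png")[200:320,330:480];a=cv2.imread("pics/top13.png")[190:290,140:260]
cv2.imwrite("pics/s13.png",cv2.resize(b,None,fx=5,fy=5,interpolation=cv2.INTER_CUBIC))
cv2.imwrite("pics/t13.png",cv2.resize(a,None,fx=5,fy=5,interpolation=cv2.INTER_CUBIC))
E
```

```text
[0.3692 0.2383 0.2336] [ 0.662  0.04   2.012 -0.526  0.808  1.174] 26.2 F [0.  0.5 0.8] T [-0.08  0.38  0.02] op 0.0919
tilt 29.05 azx -0.182
R in box: [[-0.017  1.    -0.019]
 [-0.002 -0.019 -1.   ]
 [-1.    -0.017  0.002]]
tcp in box [-0.1941  0.2106  0.2303]
F tool [-0.68  0.33 -0.46]
total tool shift mm [147.5 200.1 176.4] per row [0.0147 0.02   0.0176]
```

View pics/s13.png

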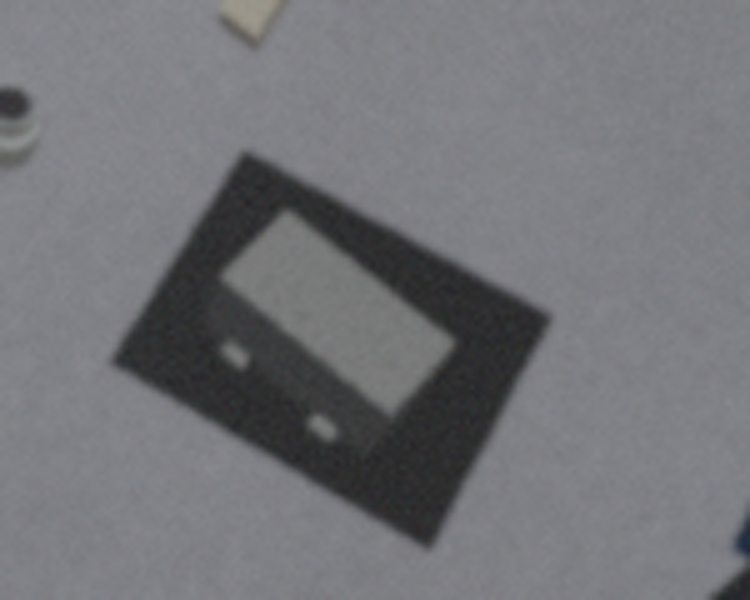

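View pics/t13.png

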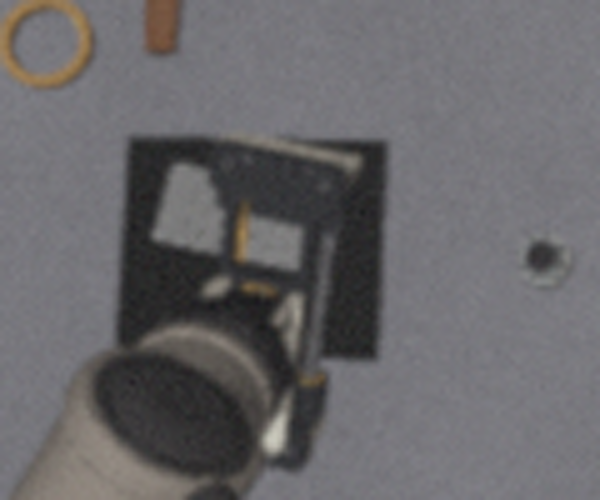

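Cover stands rim down, fully on the mat. Next I'll check where the relay is in the same picture.

Run:
```python
from plan import *
b=np.load("box.npy");B=boxR(b[3])
W=lambda L:b[:3]+np.array(L)@B.T
n="scene"; im=cv2.imread("pics/scene13.png"); big=cv2.resize(im,None,fx=7,fy=7,interpolation=cv2.INTER_CUBIC); raw=big.copy()
def box(cx,cy,a,c,z,col):
    q=W([[cx-a,cy-c,z],[cx+a,cy-c,z],[cx+a,cy+c,z],[cx-a,cy+c,z]])
    cv2.polylines(big,[np.round((proj(n,q)+.5)*7-.5).astype(int)],True,col,1)
box(0,0,.039,.064,0,(0,255,0)); box(0,.03,.008,.012,.032,(0,0,255)); box(0,.03,.011,.015,.012,(255,255,0))
y0,y1,x0,x1=225,285,200,300
cv2.imwrite("pics/r13.png",np.vstack([raw[215*7:257*7,200*7:300*7],big[215*7:257*7,200*7:300*7]]))
```

```text
(no output)
```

View pics/r13.png

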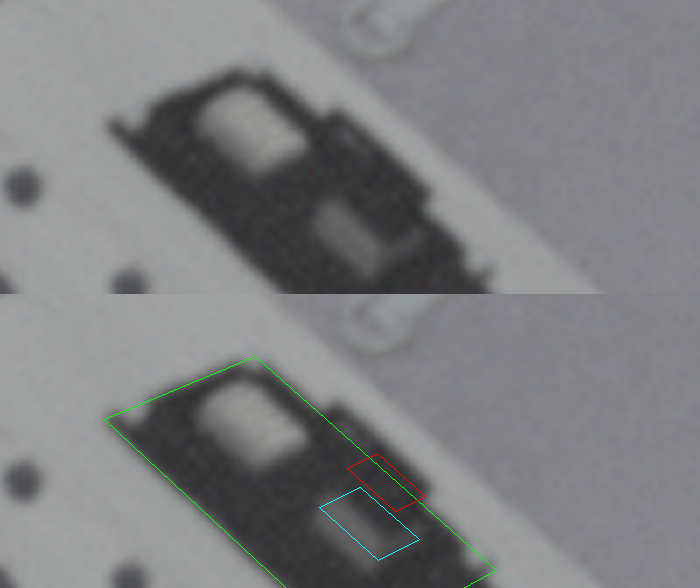

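Run:
```python
from plan import *
b=np.load("box.npy");B=boxR(b[3])
W=lambda L:b[:3]+np.array(L)@B.T
ims=[robot.read_camera("scene") for _ in range(3)]; tops=[robot.read_camera("top") for _ in range(2)]
cv2.imwrite("pics/top14.png",tops[0][:,:,::-1])
for n in("scene","top"):
    for l in("relay_center","relay_socket","latch_bar"): print(n,l,robot.spot_in(n,l))
    for nm,P in(("relaytop",[0,.03,.032]),("relayc",[0,.03,.019]),("latch",[-.041,0,.0125])): print(nm,proj(n,W([P])).round(1))
im=np.mean(ims,0); s=np.clip(im*2.2,0,255).astype(np.uint8)[:,:,::-1]
def draw(n,img,win,k,name):
    big=cv2.resize(img,None,fx=k,fy=k,interpolation=cv2.INTER_CUBIC); raw=big.copy()
    def pl(q,col): cv2.polylines(big,[np.round((proj(n,W(q))+.5)*k-.5).astype(int)],True,col,1)
    for z,col in((.032,(0,0,255)),(.012,(255,255,0))):
        pl([[-.008,.018,z],[.008,.018,z],[.008,.042,z],[-.008,.042,z]],col)
    pl([[-.011,.015,.012],[.011,.015,.012],[.011,.045,.012],[-.011,.045,.012]],(255,0,255))
    x0,y0,x1,y1=[v*k for v in win]
    cv2.imwrite(name,np.hstack([raw[y0:y1,x0:x1],big[y0:y1,x0:x1]]))
draw("scene",s,(232,232,272,272),10,"pics/r14.png")
t=np.clip(np.mean(tops,0)*2.2,0,255).astype(np.uint8)[:,:,::-1]; draw("top",t,(255,150,295,190),10,"pics/rt14.png")
```

```text
scene relay_center [{'point': [253.9, 244.1], 'score': 0.7}]
scene relay_socket [{'point': [241.9, 246.3], 'score': 0.93}]
scene latch_bar [{'point': [242.4, 241.9], 'score': 0.73}, {'point': [371.1, 374.8], 'score': 0.43}]
relaytop [[254.7 241.4]]
relayc [[253.1 245.2]]
latch [[254.8 234.6]]
top relay_center []
top relay_socket [{'point': [288.0, 171.0], 'score': 0.91}]
top latch_bar [{'point': [287.2, 172.3], 'score': 0.83}]
relaytop [[277.2 172.6]]
relayc [[277.6 171.6]]
latch [[284.5 184.3]]
```

View pics/r14.png

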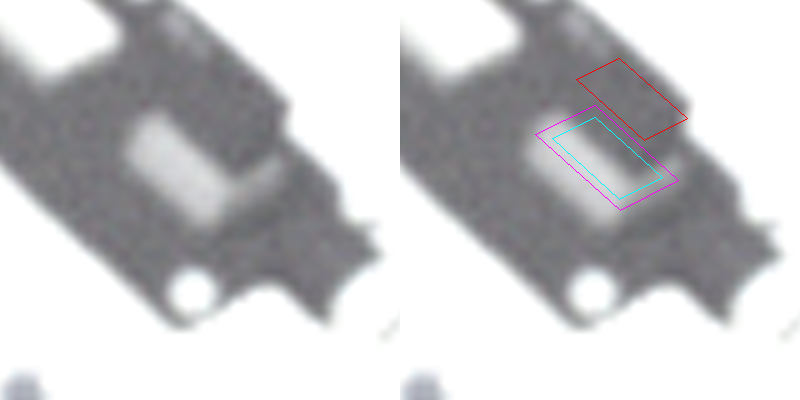

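View pics/rt14.png

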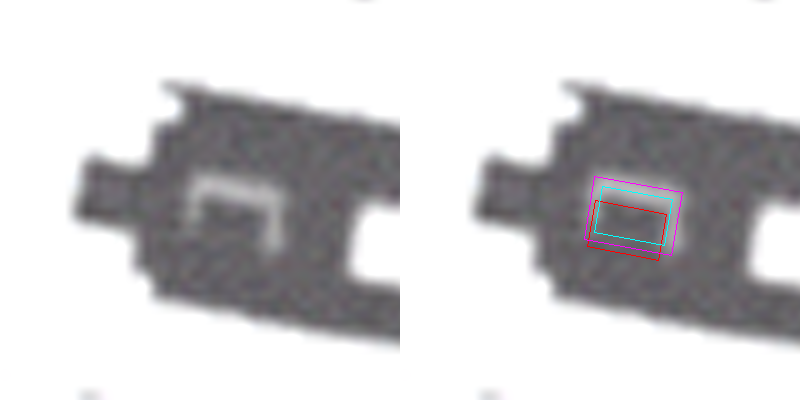

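```bash
python3 s.py; python3 go.py 10 0 30 80
```

```text
[0.3696 0.2386 0.2312] [ 0.663  0.046  2.013 -0.529  0.807  1.18 ] 26.85 F [-0.3 -0.1 -0.4] T [-0.02  0.35  0.04] op 0.0916
tilt 28.95 azx -0.189
R in box: [[-0.018  1.    -0.02 ]
 [-0.006 -0.021 -1.   ]
 [-1.    -0.018  0.006]]
tcp in box [-0.195   0.2109  0.2281]
F tool [ 0.24 -0.48  0.13]
total tool shift mm [145.5 201.4 175.9] per row [0.0146 0.0201 0.0176]
```

>>> play_rows:
  moves:
    - [[0.004,0.012,0.01,-0.1,0.6],[0.008,0.022,0.02,-0.2,0.4],[0.012,0.028,0.025,-0.2,0.2],[0.016,0.03,0.027,-0.2,0],[0.02,0.03,0.026,-0.2,-0.1],[0.02,0.028,0.024,-0.2,-0.1],[0.02,0.022,0.018,0,-0.1],[0.016,0.014,0.01,0,-0.1],[0.01,0.006,0.004,0,-0.1],[0.004,0,0,0,-0.1]]

```text
time: 27.85
tool_pos: [0.5744, 0.0293, 0.209]
tool_rot: [1.56, 1.064, -0.183]
contact_force: [-0.5, 0.3, 0.3]
opening: 0.0414
```

```bash
python3 s.py; python3 go.py 10 0 30 60
```

```text
[0.5744 0.0293 0.209 ] [-0.045  0.226  1.866 -0.128  0.551  0.219] 27.85 F [-0.5  0.3  0.3] T [-0.05  0.37  0.04] op 0.0414
tilt 29.05 azx -0.183
R in box: [[-0.017  1.     0.006]
 [-0.003  0.006 -1.   ]
 [-1.    -0.017  0.003]]
tcp in box [0.0005 0.041  0.0896]
F tool [-0.48 -0.31 -0.17]
total tool shift mm [29.6 -0.  10.9] per row [ 0.003  -0.      0.0011]
```

>>> play_rows:
  moves:
    - [[0.005,0,0.003,0,-0.1],[0.009,0,0.003,0,-0.1],[0.011,0,0.003,0,-0.1],[0.012,0.001,0.002,0,-0.1],[0.011,0,0,0,-0.1],[0.009,0,0,0,-0.1],[0.006,0,0,0,-0.1],[0.004,0,0,0,-0.1],[0.002,0,0,0,-0.1],[0,0,0,0,-0.1]]

```text
time: 28.85
tool_pos: [0.6064, 0.015, 0.1426]
tool_rot: [1.56, 1.067, -0.178]
contact_force: [0.4, 0.0, -0.6]
opening: 0.0413
```

```bash
python3 s.py; python3 go.py 10 0 30 16
```

```text
[0.6064 0.015  0.1426] [-0.076  0.371  1.875 -0.128  0.397  0.197] 28.85 F [ 0.4  0.  -0.6] T [0.03 0.4  0.01] op 0.0413
tilt 28.86 azx -0.178
R in box: [[-0.02   1.     0.011]
 [-0.     0.011 -1.   ]
 [-1.    -0.02   0.   ]]
tcp in box [-0.0033  0.0326  0.0151]
F tool [ 0.75  0.08 -0.09]
total tool shift mm [-1.   3.2  2.6] per row [-0.0001  0.0003  0.0003]
```

>>> play_rows:
  moves:
    - [[-0.001,0.001,0.001,0,-0.1],[0,0.001,0.001,0,-0.1],[0,0.001,0.0005,0,-0.2],[0,0,0,0,-0.4],[0,0,0,0,-0.5],[0,0,0,0,-0.58],[0,0,0,0,-0.64],[0,0,0,0,-0.7],[0,0,0,0,-0.75],[0,0,0,0,-0.75]]
  grip_force: 10

```text
time: 29.85
tool_pos: [0.6056, 0.0124, 0.1449]
tool_rot: [1.559, 1.071, -0.179]
contact_force: [-2.5, 0.3, -0.6]
opening: 0.0158
```

```bash
python3 s.py; python3 go.py 10 0 30 16
```

```text
[0.6056 0.0124 0.1449] [-0.081  0.367  1.871 -0.117  0.409  0.181] 29.85 F [-2.5  0.3 -0.6] T [-0.01  0.6  -0.02] op 0.0158
tilt 28.61 azx -0.179
R in box: [[-0.024  1.     0.011]
 [-0.001  0.011 -1.   ]
 [-1.    -0.024  0.   ]]
tcp in box [-0.0024  0.0299  0.0173]
F tool [-0.66 -2.46  0.13]
total tool shift mm [ 1.2  2.5 -0.1] per row [ 0.0001  0.0002 -0.    ]
```

>>> play_rows:
  moves:
    - [[0,0,0,0,-0.8],[-0.001,0,0,0,-0.8],[-0.002,0,0,0,-0.8],[-0.004,0,0,0,-0.8],[-0.006,0,0,0,-0.8],[-0.01,0,0,0,-0.8],[-0.014,0,0,0,-0.8],[-0.016,0,0,0,-0.8],[-0.014,0,0,0,-0.8],[-0.01,0,0,0,-0.8]]
  grip_force: 20

```text
time: 30.85
tool_pos: [0.5676, 0.0194, 0.2191]
tool_rot: [1.56, 1.068, -0.177]
contact_force: [-0.3, 0.9, -0.1]
opening: 0.0158
```

```bash
python3 s.py
python3 - <<'E'
from plan import *
for n in cal: cv2.imwrite(f"pics/{n}15.png",robot.read_camera(n)[:,:,::-1])
b=cv2.imread("pics/scene15.png")[180:300,170:320]
cv2.imwrite("pics/s15.png",cv2.resize(b,None,fx=5,fy=5,interpolation=cv2.INTER_CUBIC))
# dish centre by ellipse-ish: threshold in top0
I=imgs(); 
g=I["top"]; d=g.max(2)-g.min(2)
gm=I["top"].mean(2)[205:270,335:402]; m=(cv2.GaussianBlur(gm,(0,0),1)>132).astype(np.uint8); c,_=cv2.findContours(m,cv2.RETR_EXTERNAL,cv2.CHAIN_APPROX_NONE); c=max(c,key=cv2.contourArea); e=cv2.fitEllipse(c); u=np.array(e[0])+[335,205]; print(e,u,ray("top",u,.004),ray("top",u,.02))
E
python3 wt.py .406 -.316 .25
```

```text
[0.5676 0.0194 0.2191] [-0.072  0.199  1.867 -0.093  0.577  0.16 ] 30.85 F [-0.3  0.9 -0.1] T [-0.05  0.33  0.  ] op 0.0158
tilt 28.83 azx -0.177
R in box: [[-0.02   1.     0.011]
 [ 0.     0.011 -1.   ]
 [-1.    -0.02  -0.   ]]
tcp in box [0.0012 0.0301 0.1008]
F tool [-0.15 -0.48 -0.86]
((31.923280715942383, 31.201576232910156), (33.74437713623047, 34.52849578857422), 138.09286499023438) [366.92328072 236.20157623] [ 0.4103919  -0.31309891  0.004     ] [ 0.40857978 -0.30965704  0.02      ]
R^T up10: [-0.0088  0.0048  0.    ]  to target tool shift: [-0.0753 -0.077   0.358 ]
horizontal part [-0.0487 -0.0917  0.3578]
```

View pics/s15.png

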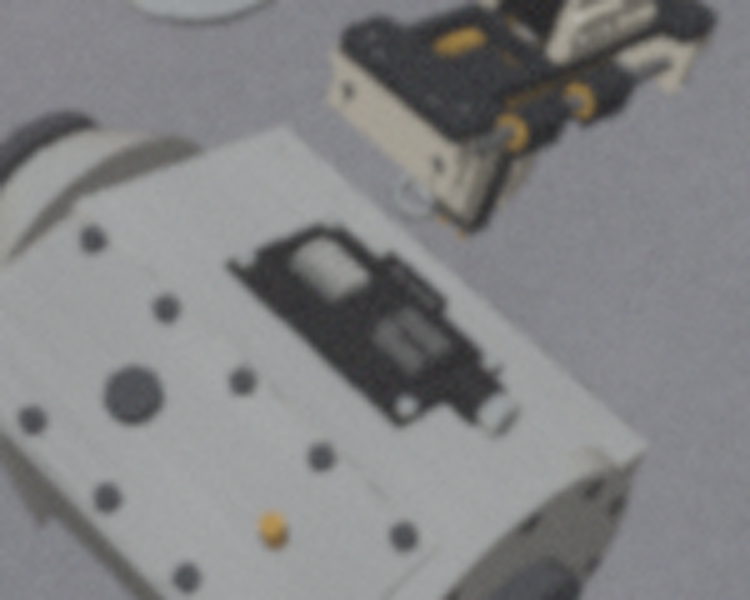

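>>> play_rows:
  moves:
    - [[-0.004,-0.003,0.012,0,-0.8],[-0.004,-0.006,0.024,0,-0.8],[-0.004,-0.01,0.036,0,-0.8],[-0.004,-0.012,0.044,0,-0.8],[-0.004,-0.013,0.045,0,-0.8],[-0.004,-0.013,0.045,0,-0.8],[-0.003,-0.013,0.044,0,-0.8],[-0.003,-0.012,0.036,0,-0.8],[-0.002,-0.008,0.024,0,-0.8],[0,-0.004,0.012,0,-0.8]]

```text
time: 31.95
tool_pos: [0.4144, -0.2924, 0.2034]
tool_rot: [1.554, 1.059, -0.178]
contact_force: [0.8, -0.1, -0.1]
opening: 0.0155
```

```bash
python3 s.py; python3 wt.py .406 -.315 .06
```

```text
[ 0.4144 -0.2924  0.2034] [-0.999  0.137  2.002  0.573  0.722 -1.221] 31.95 F [ 0.8 -0.1 -0.1] T [-0.03  0.37  0.02] op 0.0155
tilt 29.31 azx -0.178
R in box: [[-0.012  1.     0.016]
 [-0.     0.016 -1.   ]
 [-1.    -0.012 -0.   ]]
tcp in box [-0.0895 -0.3039  0.1351]
F tool [ 0.51  0.68 -0.06]
R^T up10: [-0.0087  0.0049  0.0001]  to target tool shift: [ 0.1229 -0.0743  0.0225]
horizontal part [-0.0021 -0.0041  0.0236]
```

>>> play_rows:
  moves:
    - [[0.006,-0.004,0.006,0,-0.8],[0.012,-0.007,0.004,0,-0.8],[0.017,-0.01,0.002,0,-0.8],[0.018,-0.011,0,0,-0.8],[0.018,-0.011,0,0,-0.8],[0.018,-0.011,0,0,-0.8],[0.014,-0.008,0,0,-0.8],[0.009,-0.005,0,0,-0.8],[0.005,-0.003,0,0,-0.8],[0,0,0,0,-0.8]]

```text
time: 32.95
tool_pos: [0.4047, -0.3115, 0.0593]
tool_rot: [1.547, 1.064, -0.194]
contact_force: [0.4, -1.0, -0.6]
opening: 0.0158
```

```bash
python3 s.py; python3 wt.py .406 -.315 .03
python3 - <<'E'
from plan import *
for n in cal: cv2.imwrite(f"pics/{n}16.png",robot.read_camera(n)[:,:,::-1])
b=cv2.imread("pics/scene16.png")[120:220,150:300]; a=cv2.imread("pics/top16.png")[180:290,310:460]
cv2.imwrite("pics/s16.png",cv2.resize(b,None,fx=5,fy=5,interpolation=cv2.INTER_CUBIC)); cv2.imwrite("pics/t16.png",cv2.resize(a,None,fx=4,fy=4,interpolation=cv2.INTER_CUBIC))
E
```

```text
[ 0.4047 -0.3115  0.0593] [-1.041  0.426  2.157  1.086  0.424 -1.851] 32.95 F [ 0.4 -1.  -0.6] T [-0.08  0.41  0.03] op 0.0158
tilt 29.02 azx -0.194
R in box: [[-0.017  1.     0.009]
 [-0.008  0.009 -1.   ]
 [-1.    -0.017  0.008]]
tcp in box [-0.1669 -0.3244  0.0133]
F tool [0.84 0.17 0.93]
R^T up10: [-0.0087  0.0048  0.0001]  to target tool shift: [ 0.0265 -0.0126  0.0029]
horizontal part [0.0009 0.0016 0.0032]
```

View pics/s16.png

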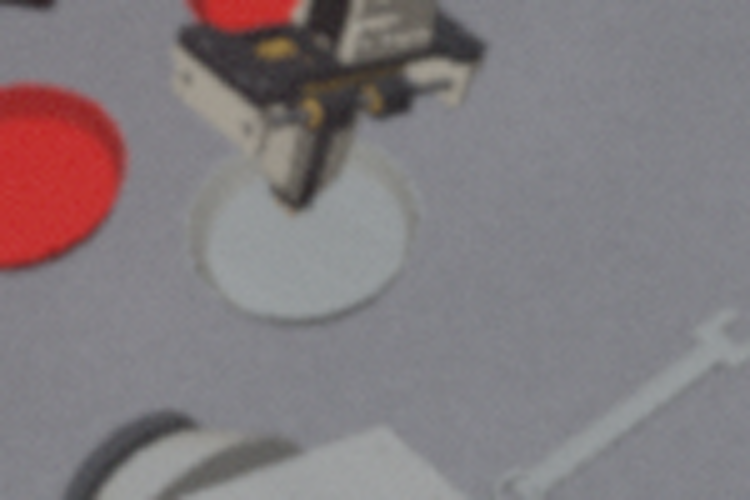

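View pics/t16.png

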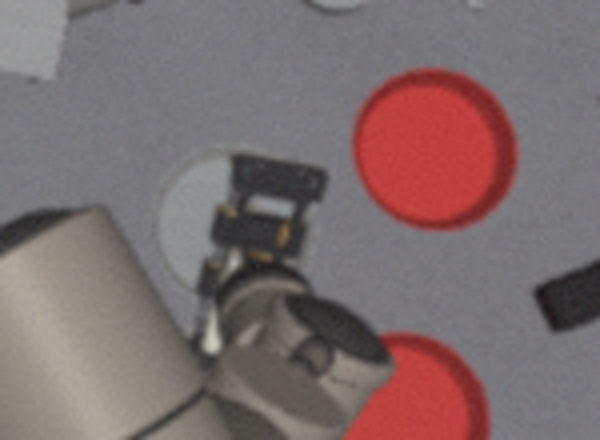

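>>> play_rows:
  moves:
    - [[0.003,-0.001,0.001,0,-0.8],[0.005,-0.002,0.001,0,-0.8],[0.005,-0.003,0.001,0,-0.8],[0.005,-0.003,0,0,-0.8],[0.004,-0.002,0,0,-0.8],[0.003,-0.002,0,0,-0.8],[0.002,-0.001,0,0,-0.8],[0.001,-0.0006,0,0,-0.8],[0.001,-0.0006,0,0,-0.8],[0.001,-0.0006,0,0,-0.8]]

```text
time: 34.05
tool_pos: [0.407, -0.319, 0.0285]
tool_rot: [1.528, 1.057, -0.21]
contact_force: [-0.2, 0.4, -0.8]
opening: 0.0156
```

```bash
python3 s.py
```

```text
[ 0.407  -0.319   0.0285] [-1.046  0.507  2.168  1.308  0.387 -2.098] 34.05 F [-0.2  0.4 -0.8] T [-0.04  0.41 -0.05] op 0.0156
tilt 29.43 azx -0.21
R in box: [[-0.01   1.     0.014]
 [-0.016  0.014 -1.   ]
 [-1.    -0.01   0.016]]
tcp in box [-0.1792 -0.3313 -0.0151]
F tool [ 0.58 -0.66 -0.34]
```

>>> play_rows:
  moves:
    - [[0.0012,-0.0007,0,0,-0.8],[0.0012,-0.0007,0,0,-0.8],[0.0012,-0.0007,0,0,-0.8],[0.0008,-0.0004,0,0,-0.8],[0.0008,-0.0004,0,0,-0.8],[0.0008,-0.0004,0,0,-0.8],[0.0008,-0.0004,0,0,-0.8],[0.0008,-0.0004,0,0,-0.8],[0.0006,-0.0003,0,0,-0.8],[0.0006,-0.0003,0,0,-0.8]]

```text
time: 35.05
tool_pos: [0.4075, -0.3194, 0.0189]
tool_rot: [1.526, 1.055, -0.212]
contact_force: [-6.9, 2.5, 13.4]
opening: 0.0159
```

```bash
python3 s.py
```

```text
[ 0.4075 -0.3194  0.0189] [-1.046  0.532  2.173  1.386  0.381 -2.182] 35.05 F [-6.9  2.5 13.4] T [0.2  0.39 0.14] op 0.0159
tilt 29.54 azx -0.212
R in box: [[-0.008  1.     0.015]
 [-0.017  0.015 -1.   ]
 [-1.    -0.008  0.017]]
tcp in box [-0.1836 -0.3317 -0.0237]
F tool [-15.24   0.38  -0.97]
```

>>> play_rows:
  moves:
    - [[-0.0004,0,0,0,-0.8],[0,0,0,0,-0.63],[0,0,0,0,-0.6],[0,0,0,0,-0.55],[0,0,0,0,-0.5],[0,0,0,0,-0.42],[0,0,0,0,-0.34],[0,0,0,0,-0.26],[0,0,0,0,-0.18],[0,0,0,0,-0.1]]

```text
time: 36.05
tool_pos: [0.4073, -0.3195, 0.0192]
tool_rot: [1.526, 1.055, -0.212]
contact_force: [-1.2, 0.6, -0.7]
opening: 0.0399
```

```bash
python3 s.py;  python3 - <<'E'
from plan import *
for n in cal: cv2.imwrite(f"pics/{n}17.png",robot.read_camera(n)[:,:,::-1])
b=cv2.imread("pics/scene17.png")[120:220,150:300]
cv2.imwrite("pics/s17.png",cv2.resize(b,None,fx=5,fy=5,interpolation=cv2.INTER_CUBIC))
E
```

```text
[ 0.4073 -0.3195  0.0192] [-1.046  0.531  2.173  1.385  0.381 -2.18 ] 36.05 F [-1.2  0.6 -0.7] T [-0.06  0.42 -0.01] op 0.0399
tilt 29.55 azx -0.212
R in box: [[-0.008  1.     0.015]
 [-0.017  0.015 -1.   ]
 [-1.    -0.008  0.017]]
tcp in box [-0.1835 -0.3318 -0.0234]
F tool [-0.07 -1.47 -0.36]
```

View pics/s17.png

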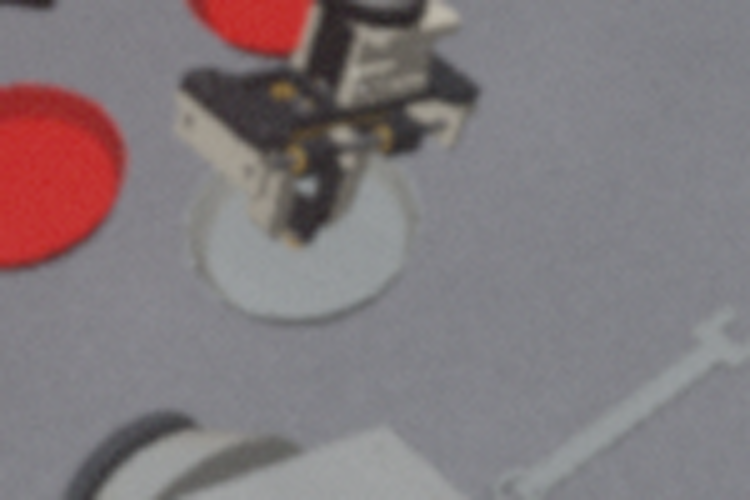

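>>> play_rows:
  moves:
    - [[-0.001,-0.001,0,0,-0.1],[-0.0015,-0.002,0,0,-0.1],[-0.0015,-0.002,0,0,-0.1],[-0.0015,-0.002,0,0,-0.1],[-0.0015,-0.002,0,0,-0.1],[-0.0015,-0.002,0,0,-0.1],[-0.0015,-0.002,0,0,-0.1],[-0.0015,-0.002,0,0,-0.1],[-0.0015,-0.002,0,0,-0.1],[0,0,0,0,-0.1]]

```text
time: 37.15
tool_pos: [0.3844, -0.3155, 0.0225]
tool_rot: [1.526, 1.055, -0.213]
contact_force: [-0.5, 0.7, 0.4]
opening: 0.0412
```

```bash
python3 s.py;  python3 - <<'E'
from plan import *
for n in cal: cv2.imwrite(f"pics/{n}18.png",robot.read_camera(n)[:,:,::-1])
b=cv2.imread("pics/scene18.png")[130:200,170:250]
cv2.imwrite("pics/s18.png",cv2.resize(b,None,fx=8,fy=8,interpolation=cv2.INTER_CUBIC))
E
```

```text
[ 0.3844 -0.3155  0.0225] [-1.096  0.508  2.218  1.402  0.397 -2.248] 37.15 F [-0.5  0.7  0.4] T [-0.06  0.32  0.  ] op 0.0412
tilt 29.55 azx -0.213
R in box: [[-0.008  1.     0.015]
 [-0.017  0.015 -1.   ]
 [-1.    -0.008  0.017]]
tcp in box [-0.2021 -0.3319 -0.0089]
F tool [-0.67 -0.3  -0.63]
```

View pics/s18.png

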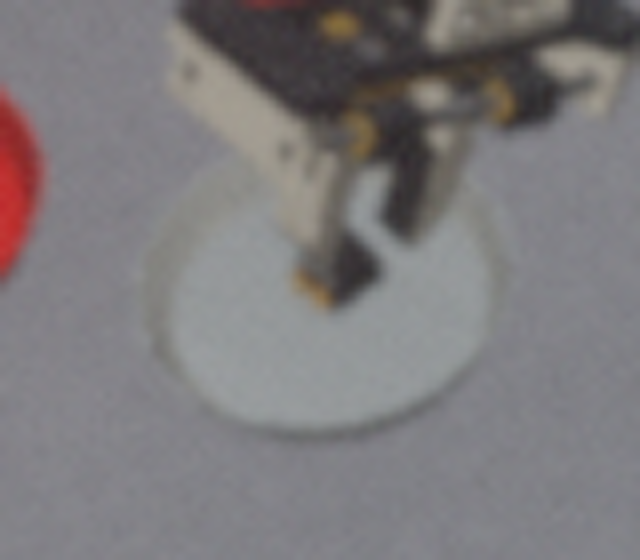

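>>> play_rows:
  moves:
    - [[-0.002,0.001,0,0,-0.1],[-0.005,0.003,0,0,-0.1],[-0.009,0.005,0,0,-0.1],[-0.013,0.007,0,0,-0.1],[-0.017,0.009,0,0,-0.1],[-0.02,0.011,0,0,-0.1],[-0.025,0.01,-0.01,0,-0.1],[-0.025,0.01,-0.02,0,-0.1],[-0.015,0.008,-0.02,0,-0.1],[-0.005,0,-0.01,0,-0.1]]

```text
time: 38.25
tool_pos: [0.3838, -0.2505, 0.1767]
tool_rot: [1.526, 1.059, -0.216]
contact_force: [0.5, 0.0, -0.7]
opening: 0.0411
```

>>> play_rows:
  moves:
    - [[-0.005,0,-0.02,0,-0.1],[-0.005,0,-0.03,0,-0.1],[-0.005,0,-0.03,0,-0.1],[-0.005,0,-0.03,0,-0.1],[0,0,-0.02,0,-0.1],[0,0,-0.01,0,-0.1],[0,0,0,0,-0.1],[0,0,0,0,-0.1],[0,0,0,0,-0.1],[0,0,0,0,-0.1]]

```text
time: 39.25
tool_pos: [0.3982, -0.1051, 0.1944]
tool_rot: [1.518, 1.055, -0.223]
contact_force: [0.4, 1.0, -0.7]
opening: 0.0415
```

```bash
python3 s.py;  python3 - <<'E'
from plan import *
for n in cal: cv2.imwrite(f"pics/{n}19.png",robot.read_camera(n)[:,:,::-1])
b=cv2.imread("pics/scene19.png"); a=cv2.imread("pics/top19.png")
cv2.imwrite("pics/s19.png",cv2.resize(b[130:200,170:250],None,fx=6,fy=6,interpolation=cv2.INTER_CUBIC))
for l in("relay_center","cover_center"): print(l,robot.spot_in("scene",l))
E
```

```text
[ 0.3982 -0.1051  0.1944] [-0.584 -0.08   2.264  0.373  0.499 -0.702] 39.25 F [ 0.4  1.  -0.7] T [-0.01  0.39 -0.02] op 0.0415
tilt 29.58 azx -0.223
R in box: [[-0.008  1.     0.014]
 [-0.022  0.013 -1.   ]
 [-1.    -0.008  0.022]]
tcp in box [-0.1365 -0.1224  0.1518]
F tool [ 0.67 -0.12 -1.03]
relay_center []
cover_center [{'point': [393.7, 265.8], 'score': 0.61}, {'point': [244.3, 242.0], 'score': 0.26}]
```

View pics/s19.png

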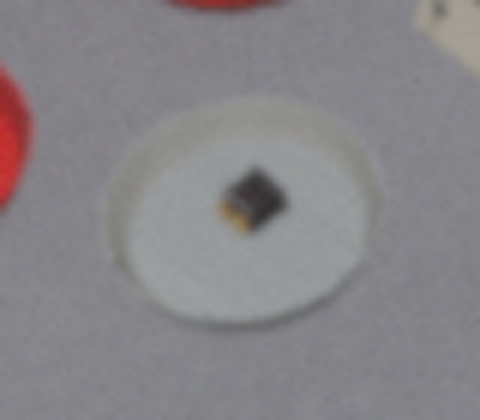

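View pics/scene19.png

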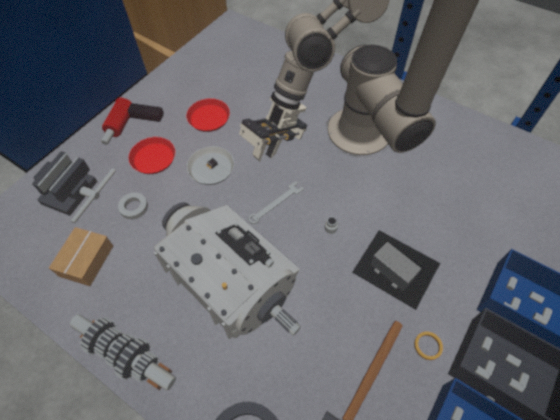

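View pics/top19.png

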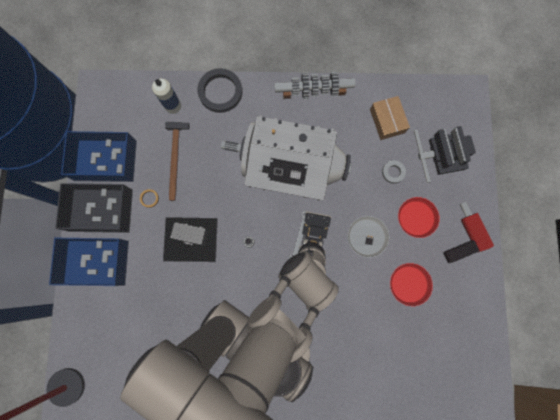

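The relay lies in the steel dish (scene px 212,163) and the cover stands on the mat (393,266). Nothing else has moved and the arm is clear, so I'm handing in.

```bash
python3 -c "
from cell import robot
print(robot.observe()['time'],robot.hand_in())"
```

```text
the job is handed in; nothing more can be done
39.45 None
```

The job is done and handed in at 39.5 s. The cover stands rim down on the rubber mat and the relay lies in the steel parts dish.

**How it went**
- **Tool angle:** the rows can't tilt the tool, so I reached past the arm's limit to lean it about 30°, square to the slope.
- **Cover:** I pinched the snap tab in (opening 58.4 mm) and tipped the cover to about 28°. I then drew it back until only its weight showed, and set it on the mat.
- **Relay:** I pulled it straight out of its socket, lowered it into the dish until it touched, and let it down onto its side.

**Last checks:** the final pictures from both cameras show the cover flat within the mat, the relay in the steel dish and not a red one, and the socket empty. The other things look unmoved. The arm is clear, and the force readings are down at noise level.

**Doubtful points**
- **Joint range:** joint 3 read 0.037 rad against its 0.04 limit during the tilt. Joint 4 sat at -0.996 against -1 while I set the cover down.
- **Effort while tipping:** the pull on the cover reached about 14 N, and the pinch slipped and turned on it. The opening had widened to 60.9 mm about 9° into the tip. I took that as the cover turning in the grip, but did not measure the tab itself.
- **Network check:** in the last scene picture the network found the cover but not the relay, so the relay's position is from the picture alone.

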